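Pack and wedge a slip-casting mould shut in its clamping frame

ROBOT

A 6-joint arm with a two-finger parallel gripper is mounted at the origin on a cart in front of the work surface, level with it; the furniture and walls round the work are solid. World frame = base frame: x ahead of the robot, y to its left, z up, the work surface at z = 0. Lengths are in m, angles in rad, forces in N, time in s.
With the tool pointing down it reaches from about 0.225 to 0.875 m from the base axis. Payload 3.4 kg.
Tool frame: the origin (TCP) lies between the finger pads; the fingertips stand 11 mm ahead of it and the grasp point (between the pads) lies 8 mm behind it; z points along the fingers, y is the line along which they close (so a half turn about z gives the same grasp; the last joint's range is limited). The gripper opens to 85 mm and grips with 20 to 120 N. Pads are 22 mm wide; open, the fingers measure 114 mm over their backs; the gripper's body (76 mm by 85 mm) begins 54 mm behind the grasp point. The pads swing forward as they close: fully open they stand 13 mm farther back than shut.
Start: joints at [-1.394, 0.276, 1.505, -0, 1.361, -0.121], TCP at [0.169, -0.55, 0.242] pointing down, gripper open.
Joint ranges: [-2.89, 2.89], [-0.75, 2.08], [0.22, 2.7], [-1.18, 4.32], [0.11, 2.71], [-2.7, 2.7]. Speed limits (rad/s): [2.57, 2.57, 3.14, 3.14, 3.14, 3.14].

INTERFACE

Orientations are given as a unit quaternion [w, x, y, z].
In Python, from rig import manip, imaging gives the robot as it stands. The module is installed in compiled form; this text tells all that it offers.
- The arm moves only by the tool jog_arm, never from a script. Its argument "deltas" is one flat list of numbers, 7 for each row, row after row: the turn, a rotation vector about the world's x, y, z in degrees, then the shift along the world's x, y, z in mm, then the opening, from 0 (shut) to 1 (fully open). In form: [ax, ay, az, tx, ty, tz, gripper, ax, ay, az, tx, ty, tz, gripper, ...]. A call has 1 to 20 rows; each row is the pose to reach, as a shift and turn from the pose commanded when the call began; what a row does not reach only later rows make up. A row lasts 1/10 s, in which the tool goes at most 50 mm and 8.59 degrees, less where a joint would pass 70% of its speed; a pose out of reach is approached as far as the arm can. A call with a gripper value outside its range is refused whole. The fingers move at their own pace and stop on an object; "grip_force" is the grip in N (left out, the last holds). Time passes only in rows, so rows that repeat a pose let the fingers close. It gives the time, the measured TCP pose, the force, the opening and the grip force at its end, in the units of the state.
- manip.get_state(): the state, without advancing time (a new reading comes with each control period).
- imaging.get_image(name): name is "side" or "top"; returns the picture (384x512x3 uint8, blue, green, red); there is no depth.
- imaging.calibration(name): a dict with "mtx" (3x3 intrinsics, pixels), "cam_to_world" (4x4, takes a point from camera to world coordinates). Camera axes: x right, y down, z forward; pixel columns grow to the right and rows downward; lengths in m; the calibration is good to about 2 mm. A picture is of the moment at which its call begins. calibration takes no time and is no camera call.
- manip.sign_off(): hands the job in; it is judged then, once.
The state is a dict: "clock": time; "qpos": joint angles; "qd": joint speeds; "effort": joint torques, N m; "position": TCP position; "ee_rot": TCP orientation; "contact_force": force on the tool from outside, world axes, zero at the start; "moment": the same for the moment, N m; "width": finger opening in m; "gripper_force": force on a finger pad.
Only numpy, scipy, OpenCV 4.12 (cv2) and the standard library are available. Lean on these libraries where they do the work, as an engineer would, in place of code of your own. Each camera call takes 0.05 s, during which the arm holds its last target. There are 200 camera calls.

TASK

Get the two-part plaster mould in the wooden clamping frame ready for pouring: pack out the gap between the mould and the sloping fence with sound packers from the rack, standing upright side by side against the mould, until only the wedge will still go in, then put the wedge in last, its sloping side against the fence, and press it down until it bites and the seam between the plaster halves is shut. One packer in the rack is snapped off short: leave that one where it is, and leave the tape, brush and loop tool alone. Finish while still holding the wedge pressed down; do not let go of it.

Things in the scene. Friction and masses are not known exactly. Their poses are not given: they have to be found in the camera images.
- frame: Fixed wooden clamping frame: base board 257 x 140 mm, 15 thick. Origin: underside of the base, on its long middle line; x runs along the frame from the fence to the mould and end wall, y across, z up. Packers and wedge stand on the base's top, 15 mm above the origin. The plaster mould stands against the end wall. Seam shut, the front half's face towards the fence is at frame x = +33 mm.
- front_half (a joint): opening of the seam between the two plaster halves in m: 0 = shut, growing as the front half slides towards the fence along frame -x; starts 3 to 5 mm open; about 1.2 N of friction. Each half is 45 thick, 100 wide, 70 tall; the back half is fixed
- mould_face (a point): middle of the upper edge of the front half's outer (fence-side) face, 85 mm above the frame's underside; moves with the front half
- fence: Wooden fence, bolted to the base and fixed during the job, 116 mm wide, its top 75 mm above the base. Origin: on the base's top, straight below its lip, on the frame's middle line; axes as the frame's. Its face towards the mould starts at the lip, 25 mm above the base, and slopes away from the mould as it rises, 1 in 4 (12.5 mm farther back at the top); below the lip it is undercut
- fence_lip (a point): middle of the fence's lip, its point nearest to the mould. From here to the front half's face with the seam shut is 18 to 34 mm, different each time, so that one or two packers are needed before the wedge
- rack: Fixed rack, 148 x 72 mm, 30 high; origin: centre of its underside, slot floors 8 mm above. Packers stand in four slots across it in any order (12 mm wide, 22 deep, 24 mm apart), the wedge always in the fifth, at its -x end, with its sloping side to -x. All stand with their 50 mm width along the rack's y
- packer_1: Sound wooden packer, a plain board 10 thick (x) x 50 wide (y) x 100 tall (z) mm, 35 g, standing upright in the rack. Origin: centre of its lower end. It is 30 mm taller than the mould and can be gripped across its 50 mm width near the top.
- packer_2: as packer_1
- packer_3: as packer_1
- snapped_packer: A packer of the same board, snapped off short with a slanting broken top (40 to 64 mm tall); not to be used: it stays in the rack. Origin as packer_1
- wedge: Wooden wedge, 50 wide (y), 120 tall, 70 g, thin end down. Upright back at its x = 0; the other side (-x) slopes 1 in 4 like the fence: 13 mm thick at the foot, 33 mm at 80 mm height, then a straight head 33 thick. Origin: middle of the back's lower edge (cut off 2 to 3 mm). Grip it across its width near the top. With the right packers it bites with its foot 5 to 57 mm above the base
- wedge_head (a point): centre of the wedge's top, 120 mm above its foot, 16.5 mm from its back
- tape: roll of masking tape lying flat, 98 mm across, 25 mm high, left in front of the frame; origin at the centre of its underside; leave alone
- hair_brush: flat wooden brush 31 x 160 x 11 mm lying in front of the frame; origin at the centre of its underside; leave alone
- loop_tool: loop tool 32 x 168 x 12 mm lying in front of the tool chest; origin at the centre of its underside; leave alone

How it is judged:
By the outcome, as a careful person would: the job done as asked, in the order asked, and still so for the second after the job is handed in, while the arm keeps its last pose, push and grip.
It also fails if it takes over 70 s, if anything falls off the work surface, if the arm or the gripper's body presses on something with over 40 N, if the wrist force passes 120 N, or if a joint passes its speed limit or range.

## Working session

There is one attempt and no reset: what is moved stays moved. The work goes in short steps, Python scripts to look and compute and a tool call to move; the robot and the scene stay as the last step left them, time stands still between calls to the robot, and variables do not carry over. Pictures are saved under pics/ and viewed, at most 10 in all, crops included, and the job is handed in when it is done.

Besides the shell and the picture viewer there is one more tool, called as name(argument=value, ...) on one line, values as JSON. jog_arm: Moves the arm, as the interface text tells. Its arguments: {"type":"object","properties":{"deltas":{"type":"array"},"grip_force":{"type":"number"}},"required":["deltas"]}

```bash
mkdir -p pics; python3 - <<'E'
from rig import manip, imaging
import cv2,numpy as np
for n in("side","top"):
    im=imaging.get_image(n); cv2.imwrite(f"pics/{n}0.png",cv2.resize(im,(800,600),interpolation=cv2.INTER_CUBIC))
    cv2.imwrite(f"{n}0_raw.png",im)
    c=imaging.calibration(n); print(n,np.round(c["mtx"],1).tolist(),np.round(c["cam_to_world"],3).tolist())
s=manip.get_state(); print(s)
E
```

```text
side [[466.4, 0.0, 248.8], [0.0, 466.4, 196.1], [0.0, 0.0, 1.0]] [[1.0, 0.029, -0.009, 0.545], [0.018, -0.354, 0.935, -1.153], [0.024, -0.935, -0.354, 0.53], [0.0, 0.0, 0.0, 1.0]]
top [[452.9, 0.0, 263.5], [0.0, 452.9, 196.5], [0.0, 0.0, 1.0]] [[-0.002, -0.984, 0.175, 0.305], [-1.0, 0.001, -0.007, -0.05], [0.006, -0.175, -0.984, 1.432], [0.0, 0.0, 0.0, 1.0]]
{'clock': 0.1, 'qpos': array([-1.39399003e+00,  2.76504089e-01,  1.50600264e+00,  1.44592679e-05,
        1.36069155e+00, -1.21034733e-01]), 'qd': array([ 3.64967249e-04, -1.92949658e-03, -3.58993020e-03,  9.10866526e-05,
       -2.94107118e-03,  1.67235206e-03]), 'effort': array([ 1.19382541e-03, -4.17700517e+01, -2.46405888e+01, -1.62769534e-04,
        5.87858274e-03,  2.09264840e-05]), 'position': array([ 0.16863866, -0.54924413,  0.24154352]), 'ee_rot': array([-8.02698703e-04,  9.88931724e-01,  1.48369137e-01, -1.53174999e-05]), 'contact_force': array([-0.16341487,  0.15409855,  0.61646133]), 'moment': array([ 0.0178695 , -0.00067916, -0.03777662]), 'gripper_force': 0.0, 'width': 0.08556421467913655}
```

View pics/side0.png

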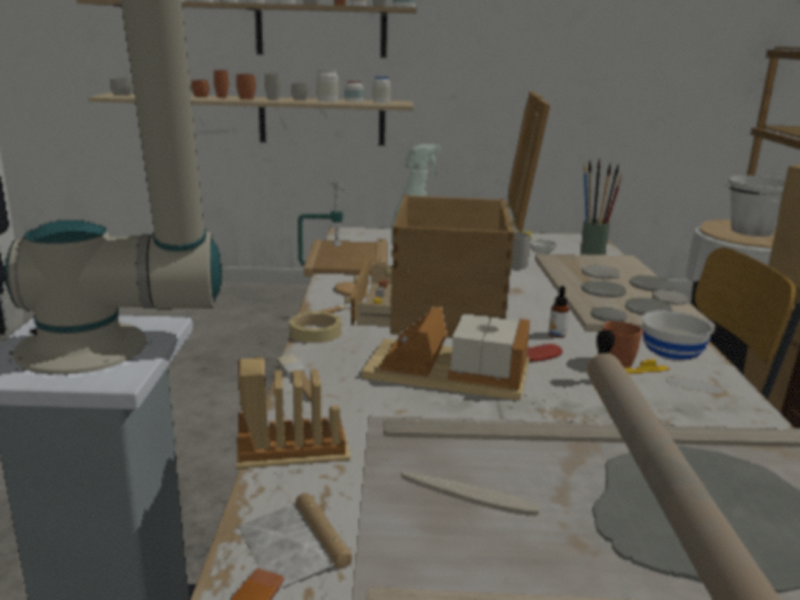

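View pics/top0.png

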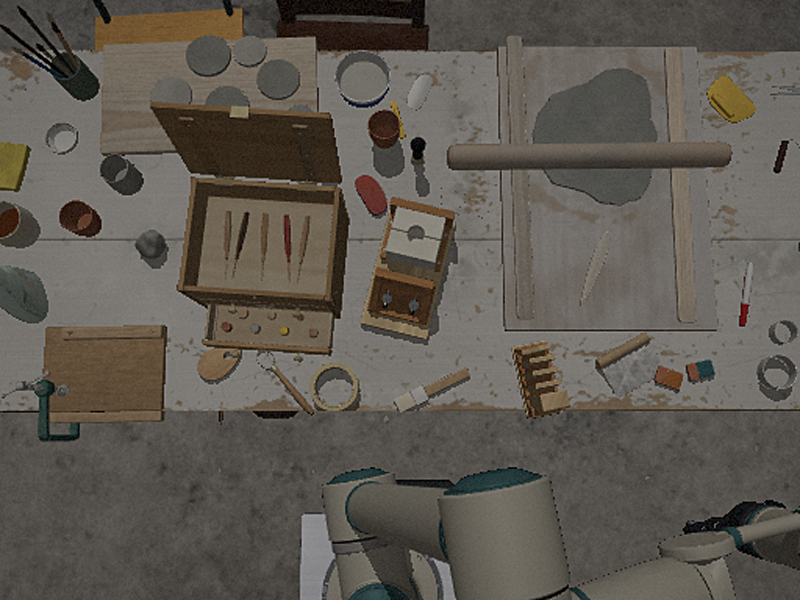

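```bash
cat > h.py <<'E'
import cv2,numpy as np
from rig import imaging
def crop(im,x0,y0,w,h,s):
    o=cv2.resize(im[y0:y0+h,x0:x0+w],None,fx=s,fy=s,interpolation=cv2.INTER_CUBIC)
    o=cv2.convertScaleAbs(o,alpha=1.5)
    for x in range(0,w,10):
        cv2.line(o,(int((x+.5)*s),0),(int((x+.5)*s),6),(0,255,0),1); cv2.putText(o,str(x0+x),(int((x+.5)*s)-9,16),0,.33,(0,255,0))
    for y in range(0,h,10):
        cv2.line(o,(0,int((y+.5)*s)),(6,int((y+.5)*s)),(0,255,0),1); cv2.putText(o,str(y0+y),(8,int((y+.5)*s)+4),0,.33,(0,255,0))
    return o
def mont(a,b,name):
    H=max(a.shape[0],b.shape[0]); f=lambda i:cv2.copyMakeBorder(i,0,H-i.shape[0],0,0,cv2.BORDER_CONSTANT)
    o=np.hstack([f(a),f(b)]); print(o.shape); cv2.imwrite(name,o)
def ray(n,p):
    c=imaging.calibration(n); T=c["cam_to_world"]; d=T[:3,:3]@np.linalg.solve(c["mtx"],[p[0],p[1],1.]); return T[:3,3],d/np.linalg.norm(d)
def tri(ps,pt):
    A=np.zeros((3,3));b=np.zeros(3);L=[ray("side",ps),ray("top",pt)]
    for o,d in L: P=np.eye(3)-np.outer(d,d);A+=P;b+=P@o
    X=np.linalg.solve(A,b); return X,[np.linalg.norm((np.eye(3)-np.outer(d,d))@(X-o)) for o,d in L]
def atz(n,p,z):
    o,d=ray(n,p); return o+d*(z-o[2])/d[2]
def proj(n,X):
    c=imaging.calibration(n); T=np.linalg.inv(c["cam_to_world"]); q=c["mtx"]@(T[:3,:3]@np.asarray(X)+T[:3,3]); return q[:2]/q[2]
E
python3 - <<'E'
from h import *
s=cv2.imread("side0_raw.png");t=cv2.imread("top0_raw.png")
mont(crop(s,148,226,80,74,5.5),crop(t,322,212,45,60,8),"pics/rack.png")
mont(crop(s,228,190,112,66,4),crop(t,228,122,68,98,5),"pics/frame.png")
E
```

```text
(480, 800, 3)
(490, 788, 3)
```

View pics/rack.png

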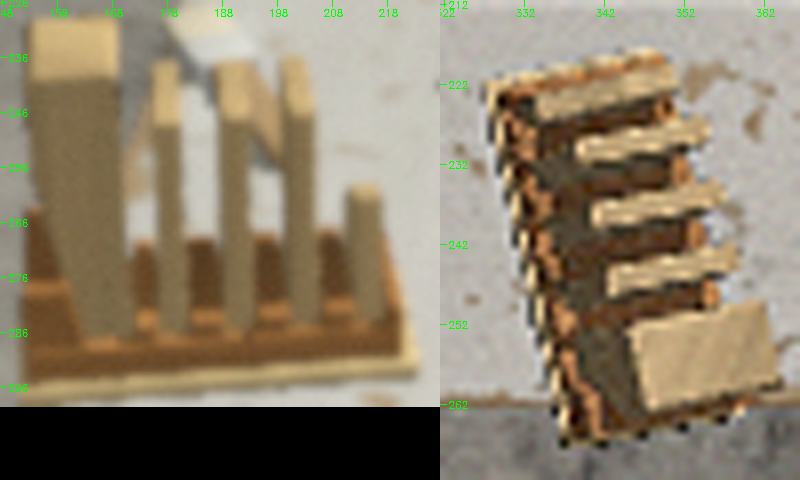

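View pics/frame.png

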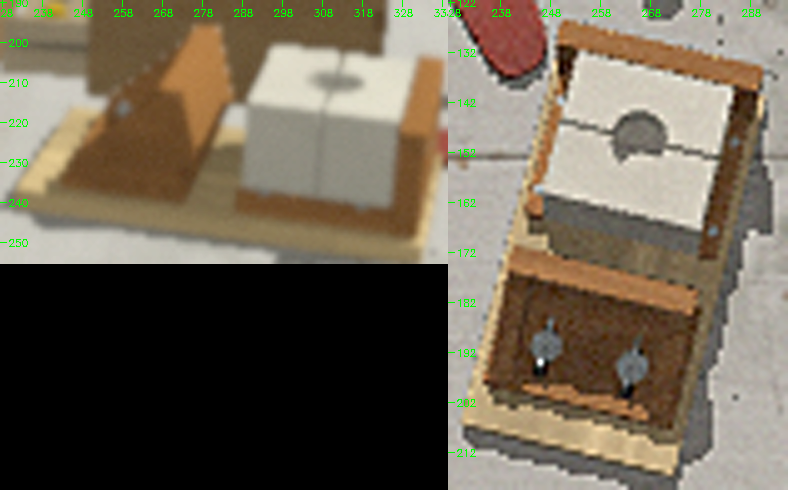

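```bash
python3 - <<'E'
from h import *
S=lambda x,y,x0,y0,s:(x0+x/s-.5,y0+y/s-.5)
rs=lambda p:S(*p,148,226,5.5)
rt=lambda p:S(p[0]-440,p[1],322,212,8)
# corner order: -x near(-y), ... side: NL(-x,-y),NR(+x,-y),FL,FR ; top: same
obs={"W":([(33,75),(118,78),(35,18),(118,18)],[(780,378),(762,300),(650,410),(628,335)]),
"A":([(155,122),(181,124),(155,62),(178,60)],[(740,265),(735,245),(612,293),(607,268)]),
"B":([(220,122),(250,123),(219,62),(250,62)],[(727,200),(722,180),(597,226),(592,203)]),
"C":([(287,115),(314,115),(281,57),(306,57)],[(712,138),(708,120),(580,163),(575,140)])}
for k,(a,b) in obs.items():
    P=[]
    for u,v in zip(a,b):
        X,e=tri(rs(u),rt(v));P.append(X)
    P=np.array(P); c=P.mean(0); d=P[2]+P[3]-P[0]-P[1]
    print(k,np.round(c*1e3,1),"yaw",np.degrees(np.arctan2(-d[0],d[1])).round(1),"w",np.linalg.norm(d/2).round(4), "e",np.round(e,4))
    print("  topview at nominal z", np.round(np.mean([atz("top",rt(v),.128 if k=="W" else .108) for v in b],0)*1e3,1), np.round(np.mean([atz("side",rs(v),.128 if k=="W" else .108) for v in a],0)*1e3,1))
fs=lambda p:S(*p,228,190,4)
ft=lambda p:S(p[0]-448,p[1],228,122,5)
print("fence/mould")
for n,p,z in [("mouldL",(540,190),.085),("mouldR",(702,230),.085),("mouldbackL",(578,50),.085),("mouldbackR",(735,88),.085),("lipL",(512,250),.04),("lipR",(698,290),.04),("ftopL",(510,270),.09),("ftopR",(695,312),.09),("baseL",(462,422),.015),("baseR",(675,472),.015)]:
    print(n,np.round(atz("top",ft(p),z)*1e3,1))
for n,p,z in [("mouldR",(247,102),.085),("mouldL",(270,47),.085),("mouldbackR",(398,122),.085),("mouldbackL",(413,62),.085),("baseR",(12,192),.015),("baseRfar",(420,245),.015)]:
    print(n,np.round(atz("side",fs(p),z)*1e3,1))
E
```

```text
W [ 365.2 -318.8  128.5] yaw 12.2 w 0.0491 e [0.0026 0.0026]
  topview at nominal z [ 364.  -319.2  128. ] [ 366.1 -317.5  128. ]
A [ 397.2 -312.8  108.7] yaw 10.4 w 0.0482 e [0.0006 0.0006]
  topview at nominal z [ 396.7 -313.   108. ] [ 397.5 -311.2  108. ]
B [ 421.2 -308.8  107.4] yaw 9.2 w 0.0488 e [0.0019 0.0019]
  topview at nominal z [ 420.6 -308.7  108. ] [ 422.  -309.8  108. ]
C [ 443.7 -303.7  108.2] yaw 9.4 w 0.0495 e [0.0006 0.0006]
  topview at nominal z [ 443.4 -303.8  108. ] [ 444.  -303.2  108. ]
fence/mould
mouldL [660.   -5.5  85. ]
mouldR [ 634.7 -104.6   85. ]
mouldbackL [749.4 -28.7  85. ]
mouldbackR [ 724.9 -125.8   85. ]
lipL [632.9  13.4  40. ]
lipR [ 607.  -103.6   40. ]
ftopL [608.6  12.3  90. ]
ftopR [582.5 -99.8  90. ]
baseL [527.1  45.5  15. ]
baseR [495.  -89.2  15. ]
mouldR [ 635.8 -100.2   85. ]
mouldL [656.8  -6.2  85. ]
mouldbackR [ 724.8 -124.1   85. ]
mouldbackL [748.1 -25.6  85. ]
baseR [492.2 -91.4  15. ]
baseRfar [ 740.6 -147.2   15. ]
```

jog_arm(deltas=[0, 0, -1, 20, 18, 0, 1, 0, 0, -2, 55, 50, -2, 1, 0, 0, -3, 95, 85, -5, 1, 0, 0, -4, 135, 120, -10, 1, 0, 0, -5, 175, 156, -15, 1, 0, 0, -6, 215, 192, -20, 1, 0, 0, -6.6, 250, 224, -25, 1, 0, 0, -6.6, 270, 242, -30, 1, 0, 0, -6.6, 275, 246, -35, 1, 0, 0, -6.6, 275, 246, -50, 1, 0, 0, -6.6, 275, 246, -75, 1, 0, 0, -6.6, 275, 246, -100, 1, 0, 0, -6.6, 275, 246, -100, 1], grip_force=40)

```text
clock: 1.4
position: [0.4411, -0.3022, 0.1389]
ee_rot: [-0.003, 0.996, 0.091, -0.003]
contact_force: [-0.3, 0.1, -0.0]
width: 0.0853
gripper_force: 0.0
```

```bash
python3 - <<'E'
from h import *
s=imaging.get_image("side");t=imaging.get_image("top")
mont(crop(s,148,170,90,120,4.4),crop(t,310,190,62,78,6.4),"pics/g1.png")
E
```

```text
(528, 793, 3)
```

View pics/g1.png

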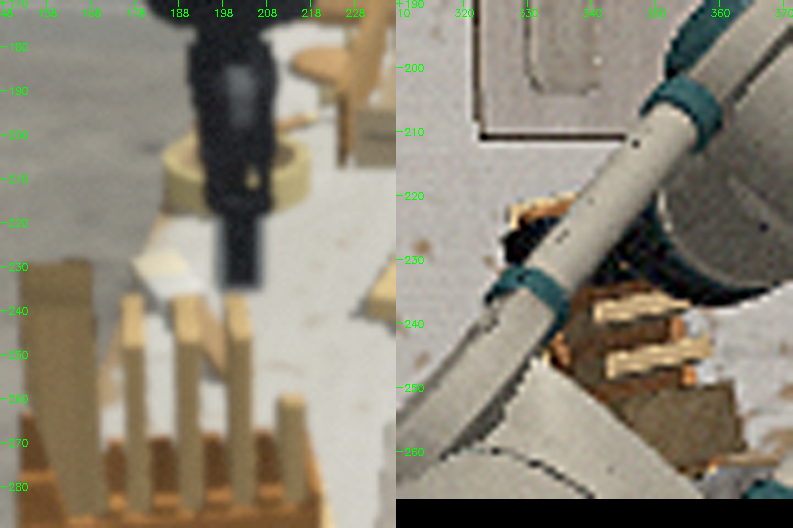

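jog_arm(deltas=[0, 0, 0, 0, 0, -15, 1, 0, 0, 0, 0, 0, -32, 1, 0, 0, 0, 0, 0, -44, 1, 0, 0, 0, 0, 0, -47, 1, 0, 0, 0, 0, 0, -47, 1, 0, 0, 0, 0, 0, -47, 0.4, 0, 0, 0, 0, 0, -47, 0.4, 0, 0, 0, 0, 0, -47, 0.4, 0, 0, 0, 0, 0, -47, 0.4, 0, 0, 0, 0, 0, -47, 0.4, 0, 0, 0, 0, 0, -47, 0.4], grip_force=40)

```text
clock: 2.6
position: [0.4442, -0.304, 0.0962]
ee_rot: [0.001, 0.996, 0.091, 0.001]
contact_force: [-0.7, 1.9, 5.7]
width: 0.0492
gripper_force: 41.2
```

jog_arm(deltas=[0, 0, 0, 0, 0, 8, 0.4, 0, 0, 0, 0, 0, 22, 0.4, 0, 0, 0, 0, 0, 40, 0.4, 0, 0, 0, 0, 0, 62, 0.4, 0, 0, 0, 0, 0, 84, 0.4, 0, 0, -1, 5, 7, 100, 0.4, 0, 0, -3, 20, 26, 106, 0.4, 0, 0, -5, 40, 52, 108, 0.4, 0, 0, -8, 62, 81, 108, 0.4, 0, 0, -11, 85, 110, 108, 0.4, 0, 0, -14, 108, 140, 108, 0.4, 0, 0, -17, 131, 170, 108, 0.4, 0, 0, -20, 153, 199, 108, 0.4, 0, 0, -22, 173, 225, 108, 0.4, 0, 0, -23.9, 187, 243, 108, 0.4, 0, 0, -23.9, 193, 251, 108, 0.4, 0, 0, -23.9, 194, 252, 108, 0.4, 0, 0, -23.9, 194, 252, 108, 0.4, 0, 0, -23.9, 194, 252, 108, 0.4])

```text
clock: 4.5
position: [0.637, -0.0528, 0.2034]
ee_rot: [0.0, 0.993, -0.117, -0.0]
contact_force: [-0.5, 1.1, -0.9]
width: 0.0485
gripper_force: 41.6
```

```bash
python3 - <<'E'
from h import *
s=imaging.get_image("side");t=imaging.get_image("top")
mont(crop(s,228,140,105,115,4.2),crop(t,228,122,68,98,5),"pics/g2.png")
E
```

```text
(490, 781, 3)
```

View pics/g2.png

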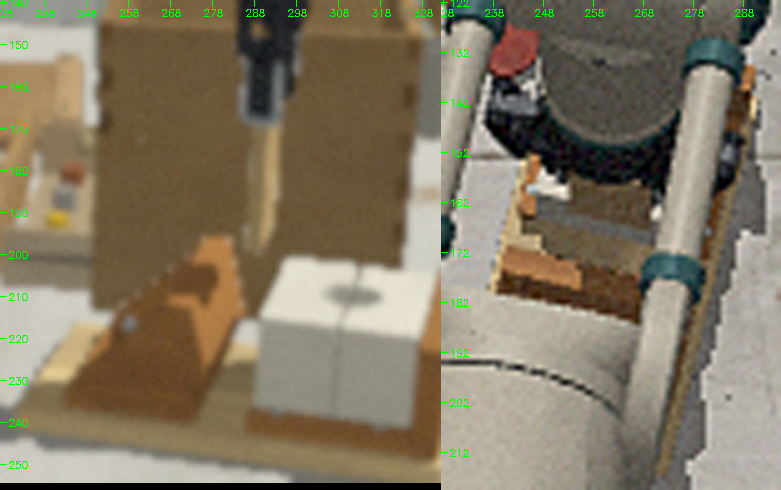

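```bash
python3 - <<'E'
from h import *
a=np.radians(-13.4);u=np.array([np.cos(a),np.sin(a),0]);v=np.array([-u[1],u[0],0])
c=np.array([.638,-.0525,.115])
for dx in(-.005,.005): print("near foot",proj("side",c+dx*u-.025*v))
S=lambda x,y:(228+x/4.2-.5,140+y/4.2-.5)
print("seen",S(248,246),S(272,252))
# lip: far corner and near estimates
print("lipfar side z.04",atz("side",S(243,315),.04))
lm=np.array([.620,-.0451,.04])
print("pred lip near/far",proj("side",lm-.058*v),proj("side",lm+.058*v))
print("seen lipfar",S(243,315),"fence top far",S(233,237), proj("side",lm+.058*v-.0125*u+[0,0,.05]))
f=np.array([.6468,-.0541,.085]);print("moulds",proj("side",f-.05*v),proj("side",f+.05*v),S(258,318),S(282,258))
E
```

```text
near foot [285.87801605 199.84015788]
near foot [289.87199753 200.29456916]
seen (286.54761904761904, 198.07142857142856) (292.26190476190476, 199.5)
lipfar side z.04 [0.63459565 0.00879922 0.04      ]
pred lip near/far [276.49186059 231.56160214] [284.87903184 214.12298447]
seen lipfar (285.35714285714283, 214.5) fence top far (282.9761904761905, 195.92857142857142) [281.2358742  196.33514959]
moulds [289.07952644 215.39265809] [295.56798322 201.16343879] (288.92857142857144, 215.21428571428572) (294.6428571428571, 200.92857142857142)
```

jog_arm(deltas=[0, 0, 0, -1, 0, -8, 0.4, 0, 0, 0, -2, 0, -22, 0.4, 0, 0, 0, -2, 0, -38, 0.4, 0, 0, 0, -2, 0, -55, 0.4, 0, 0, 0, -2, 0, -70, 0.4, 0, 0, 0, -2, 0, -83, 0.4, 0, 0, 0, -2, 0, -92, 0.4, 0, 0, 0, -2, 0, -96, 0.4, 0, 0, 0, -2, 0, -97, 0.4, 0, 0, 0, -2, 0, -98, 0.4, 0, 0, 0, -2, 0, -98, 0.4, 0, 0, 0, -2, 0, -98, 0.4])

```text
clock: 5.8
position: [0.6361, -0.0518, 0.1059]
ee_rot: [0.0, 0.993, -0.117, 0.001]
contact_force: [0.5, 0.5, -0.4]
width: 0.0492
gripper_force: 41.6
```

jog_arm(deltas=[0, 0, 0, 0, 0, -1, 0.4, 0, 0, 0, 1, -0.2, -2, 0.4, 0, 0, 0, 2, -0.5, -2, 0.4, 0, 0, 0, 3, -0.7, -2, 0.4, 0, 0, 0, 4, -0.9, -2, 0.4, 0, 0, 0, 4, -0.9, -2, 0.4, 0, 0, 0, 4, -0.9, -2, 0.4])

```text
clock: 6.5
position: [0.6397, -0.0527, 0.1034]
ee_rot: [0.0, 0.993, -0.117, -0.0]
contact_force: [-0.5, 0.5, 1.7]
width: 0.0491
gripper_force: 41.8
```

jog_arm(deltas=[0, 0, 0, 0.5, -0.1, 0, 0.4, 0, 0, 0, 1, -0.2, 0, 0.4, 0, 0, 0, 1.5, -0.3, 0, 0.4, 0, 0, 0, 2, -0.5, 0, 0.4, 0, 0, 0, 2, -0.5, 0, 0.4])

```text
clock: 7.0
position: [0.6417, -0.0531, 0.1033]
ee_rot: [-0.0, 0.993, -0.117, -0.0]
contact_force: [-0.9, -0.2, 2.3]
width: 0.0489
gripper_force: 41.8
```

jog_arm(deltas=[0, 0, 0, 0.5, -0.1, 0, 0.4, 0, 0, 0, 1, -0.2, 0, 0.4, 0, 0, 0, 1.5, -0.3, 0, 0.4, 0, 0, 0, 2, -0.5, 0, 0.4, 0, 0, 0, 2, -0.5, 0, 0.4])

```text
clock: 7.5
position: [0.6435, -0.0535, 0.1033]
ee_rot: [-0.0, 0.993, -0.117, -0.0]
contact_force: [-2.6, 0.7, 3.1]
width: 0.0488
gripper_force: 42.0
```

jog_arm(deltas=[0, 0, 0, 0, 0, 0, 0.7, 0, 0, 0, 0, 0, 0, 0.9, 0, 0, 0, 0, 0, 0, 0.9, 0, 0, 0, 0, 0, 0, 0.9, 0, 0, 0, 0, 0, 10, 0.9, 0, 0, 0, 0, 0, 30, 0.9, 0, 0, 1, -8, -9, 60, 1, 0, 0, 3, -24, -27, 85, 1, 0, 0, 6, -48, -55, 95, 1, 0, 0, 9, -76, -87, 95, 1, 0, 0, 12, -106, -121, 95, 1, 0, 0, 15, -136, -156, 95, 1, 0, 0, 18, -166, -190, 95, 1, 0, 0, 21, -194, -222, 90, 1, 0, 0, 23.9, -214, -245, 80, 1, 0, 0, 23.9, -221, -253, 65, 1, 0, 0, 23.9, -223, -255, 50, 1, 0, 0, 23.9, -223, -255, 40, 1, 0, 0, 23.9, -223, -255, 40, 1])

```text
clock: 9.4
position: [0.4202, -0.308, 0.1426]
ee_rot: [-0.001, 0.996, 0.091, -0.001]
contact_force: [-0.1, -0.4, 0.1]
width: 0.0855
gripper_force: 0.0
```

```bash
python3 - <<'E'
from h import *
s=imaging.get_image("side")
mont(crop(s,148,170,95,120,4.2),crop(s,240,170,95,85,4.2),"pics/g3.png")
E
```

```text
(504, 798, 3)
```

View pics/g3.png

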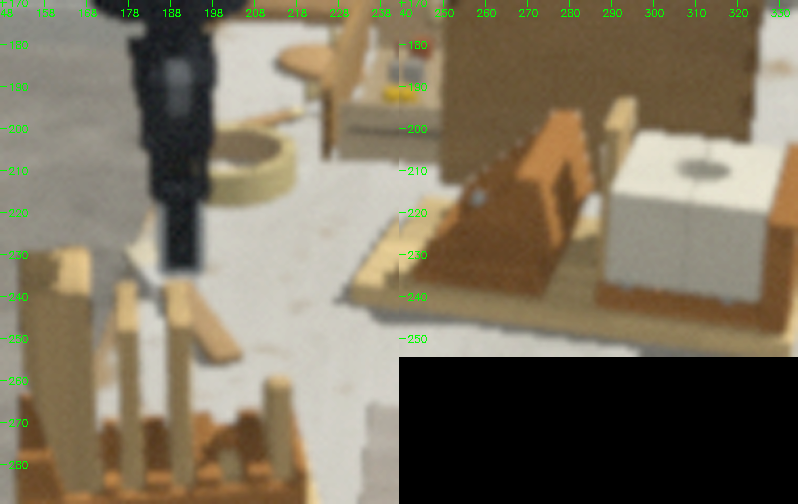

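jog_arm(deltas=[0, 0, 0, 0, 0, -15, 1, 0, 0, 0, 0, 0, -32, 1, 0, 0, 0, 0, 0, -44, 1, 0, 0, 0, 0, 0, -48, 1, 0, 0, 0, 0, 0, -48, 1, 0, 0, 0, 0, 0, -48, 0.4, 0, 0, 0, 0, 0, -48, 0.4, 0, 0, 0, 0, 0, -48, 0.4, 0, 0, 0, 0, 0, -48, 0.4, 0, 0, 0, 0, 0, -48, 0.4, 0, 0, 0, 0, 0, -48, 0.4], grip_force=40)

```text
clock: 10.55
position: [0.4211, -0.3089, 0.0962]
ee_rot: [0.001, 0.996, 0.091, 0.001]
contact_force: [0.2, 2.1, 6.0]
width: 0.0492
gripper_force: 41.1
```

jog_arm(deltas=[0, 0, 0, 0, 0, 8, 0.4, 0, 0, 0, 0, 0, 22, 0.4, 0, 0, 0, 0, 0, 40, 0.4, 0, 0, 0, 0, 0, 62, 0.4, 0, 0, 0, 0, 0, 84, 0.4, 0, 0, -1, 5, 7, 100, 0.4, 0, 0, -3, 21, 26, 112, 0.4, 0, 0, -5, 42, 52, 120, 0.4, 0, 0, -8, 66, 81, 125, 0.4, 0, 0, -11, 90, 110, 125, 0.4, 0, 0, -14, 114, 140, 125, 0.4, 0, 0, -17, 138, 170, 125, 0.4, 0, 0, -20, 162, 199, 125, 0.4, 0, 0, -22, 184, 225, 125, 0.4, 0, 0, -23.9, 202, 248, 125, 0.4, 0, 0, -23.9, 209, 257, 125, 0.4, 0, 0, -23.9, 210, 258, 125, 0.4, 0, 0, -23.9, 210, 258, 125, 0.4, 0, 0, -23.9, 210, 258, 125, 0.4])

```text
clock: 12.45
position: [0.6298, -0.0519, 0.2204]
ee_rot: [0.0, 0.993, -0.117, -0.0]
contact_force: [1.1, -0.5, -0.7]
width: 0.0494
gripper_force: 41.6
```

```bash
python3 - <<'E'
from h import *
s=imaging.get_image("side")
cv2.imwrite("pics/g4.png",crop(s,250,130,90,115,5))
E
```

```text
(no output)
```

View pics/g4.png

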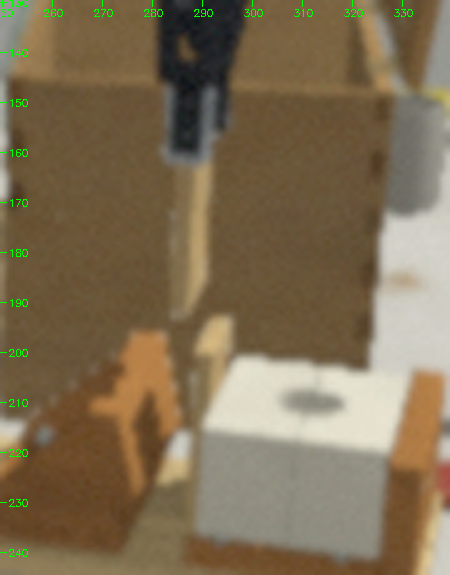

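```bash
python3 - <<'E'
from h import *
a=np.radians(-13.4);u=np.array([np.cos(a),np.sin(a),0]);v=np.array([-u[1],u[0],0])
c=np.array([.6308,-.051,.132]);d=np.array([.6438,-.0537,.115])
for o in(-.005,.005): print("p2 near foot",proj("side",c+o*u-.025*v),"p1 near top",proj("side",d+o*u-.025*v),"p1 far top",proj("side",d+o*u+.025*v), "p2 at z115",proj("side",c+o*u-.025*v-[0,0,.017]))
E
```

```text
p2 near foot [283.28228891 193.1041287 ] p1 near top [288.25300439 200.08424911] p1 far top [291.61466704 193.36078419] p2 at z115 [282.93625215 199.53632999]
p2 near foot [287.28705273 193.547123  ] p1 near top [292.25570532 200.5396013 ] p1 far top [295.47175835 193.78619113] p2 at z115 [286.91941344 199.98957049]
```

jog_arm(deltas=[0, 0, 0, 0, 0, -8, 0.4, 0, 0, 0, -1, 0, -20, 0.4, 0, 0, 0, -1, 0, -36, 0.4, 0, 0, 0, -1, 0, -54, 0.4, 0, 0, 0, -1, 0, -72, 0.4, 0, 0, 0, -1, 0, -90, 0.4, 0, 0, 0, -1, 0, -104, 0.4, 0, 0, 0, -1, 0, -112, 0.4, 0, 0, 0, -1, 0, -115, 0.4, 0, 0, 0, -1, 0, -116, 0.4, 0, 0, 0, -1, 0, -116, 0.4, 0, 0, 0, -1, 0, -116, 0.4])

```text
clock: 13.7
position: [0.6299, -0.0507, 0.1049]
ee_rot: [0.0, 0.993, -0.117, 0.0]
contact_force: [-1.7, 1.0, -0.3]
width: 0.0493
gripper_force: 41.9
```

jog_arm(deltas=[0, 0, 0, 0, 0, -0.5, 0.4, 0, 0, 0, 1, -0.2, -1, 0.4, 0, 0, 0, 2, -0.5, -1, 0.4, 0, 0, 0, 2.5, -0.6, -1, 0.4, 0, 0, 0, 3, -0.7, -1, 0.4, 0, 0, 0, 3, -0.7, -1, 0.4, 0, 0, 0, 3, -0.7, -1, 0.4])

```text
clock: 14.4
position: [0.631, -0.0507, 0.1036]
ee_rot: [-0.0, 0.993, -0.117, -0.002]
contact_force: [-5.6, 1.2, 4.8]
width: 0.0488
gripper_force: 44.8
```

jog_arm(deltas=[0, 0, 0, 0, 0, 0.5, 0.4, 0, 0, 0, 0, 0, 1, 0.4, 0, 0, 0, 0.5, -0.1, 1, 0.4, 0, 0, 0, 1, -0.2, 1, 0.4, 0, 0, 0, 1, -0.2, 1, 0.4])

```text
clock: 14.9
position: [0.6311, -0.0507, 0.1038]
ee_rot: [-0.0, 0.993, -0.117, -0.003]
contact_force: [-7.7, 2.9, 2.3]
width: 0.0492
gripper_force: 44.9
```

```bash
python3 - <<'E'
from h import *
s=imaging.get_image("side")
cv2.imwrite("pics/g5.png",crop(s,250,160,80,85,7))
E
```

```text
(no output)
```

View pics/g5.png

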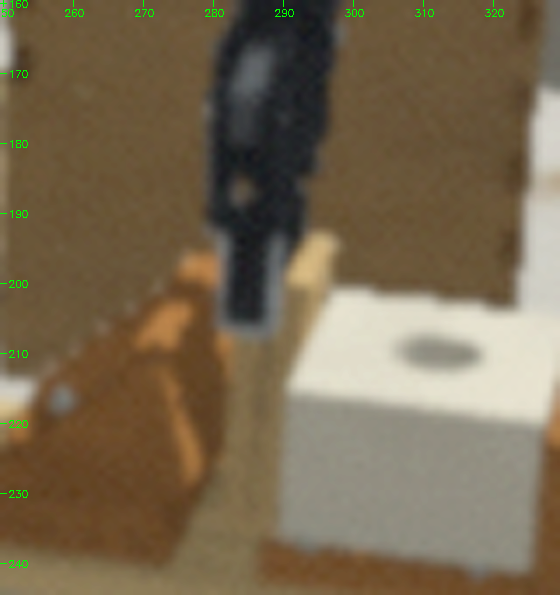

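jog_arm(deltas=[0, 0, 0, -1, 0.2, 0, 0.4, 0, 0, 0, -2, 0.5, 0, 0.4, 0, 0, 0, -2.5, 0.6, 0, 0.4, 0, 0, 0, -2.5, 0.6, 0, 0.7, 0, 0, 0, -2.5, 0.6, 0, 0.9, 0, 0, 0, -2.5, 0.6, 0, 0.9, 0, 0, 0, -2.5, 0.6, 0, 0.9, 0, 0, 0, -2.5, 0.6, 10, 0.9, 0, 0, 0, -2.5, 0.6, 30, 0.9, 0, 0, 1, -10, -8, 60, 1, 0, 0, 3, -30, -29, 85, 1, 0, 0, 6, -60, -59, 95, 1, 0, 0, 9, -95, -94, 95, 1, 0, 0, 12, -130, -129, 95, 1, 0, 0, 15, -165, -164, 95, 1, 0, 0, 18, -200, -198, 95, 1, 0, 0, 21, -235, -233, 90, 1, 0, 0, 23.9, -258, -256, 80, 1, 0, 0, 23.9, -269, -267, 70, 1, 0, 0, 23.9, -269, -267, 60, 1])

```text
clock: 16.95
position: [0.3637, -0.3204, 0.1649]
ee_rot: [0.001, 0.996, 0.089, 0.0]
contact_force: [0.3, 0.4, 0.3]
width: 0.085
gripper_force: 0.0
```

jog_arm(deltas=[0, 0, 0, 0, 0, -5, 1, 0, 0, 0, 0, 0, -20, 1, 0, 0, 0, 0, 0, -38, 1, 0, 0, 0, 0, 0, -52, 1, 0, 0, 0, 0, 0, -60, 1, 0, 0, 0, 0, 0, -60, 1, 0, 0, 0, 0, 0, -60, 0.4, 0, 0, 0, 0, 0, -60, 0.4, 0, 0, 0, 0, 0, -60, 0.4, 0, 0, 0, 0, 0, -60, 0.4, 0, 0, 0, 0, 0, -60, 0.4, 0, 0, 0, 0, 0, -60, 0.4], grip_force=110)

```text
clock: 18.15
position: [0.3653, -0.3191, 0.1055]
ee_rot: [0.001, 0.996, 0.091, 0.001]
contact_force: [-0.4, 0.7, 6.5]
width: 0.0487
gripper_force: 113.1
```

jog_arm(deltas=[0, 0, 0, 0, 0, 8, 0.4, 0, 0, 0, 0, 0, 22, 0.4, 0, 0, 0, 0, 0, 40, 0.4, 0, 0, 0, 0, 0, 62, 0.4, 0, 0, 0, 0, 0, 84, 0.4, 0, 0, -1, 8, 8, 100, 0.4, 0, 0, -3, 25, 28, 114, 0.4, 0, 0, -5, 48, 54, 122, 0.4, 0, 0, -8, 74, 83, 125, 0.4, 0, 0, -11, 101, 114, 125, 0.4, 0, 0, -14, 128, 145, 125, 0.4, 0, 0, -17, 155, 176, 125, 0.4, 0, 0, -20, 182, 206, 125, 0.4, 0, 0, -22, 208, 236, 125, 0.4, 0, 0, -23.9, 230, 260, 125, 0.4, 0, 0, -23.9, 240, 271, 125, 0.4, 0, 0, -23.9, 243, 274, 125, 0.4, 0, 0, -23.9, 243, 274, 125, 0.4, 0, 0, -23.9, 243, 274, 125, 0.4])

```text
clock: 20.05
position: [0.6067, -0.0457, 0.2294]
ee_rot: [0.0, 0.993, -0.117, -0.0]
contact_force: [0.4, -0.5, -0.8]
width: 0.0484
gripper_force: 113.6
```

```bash
python3 - <<'E'
from h import *
s=imaging.get_image("side");t=imaging.get_image("top")
mont(crop(s,248,140,66,95,6),crop(t,235,125,55,80,7),"pics/g6.png")
a=np.radians(-13.4);u=np.array([np.cos(a),np.sin(a),0]);v=np.array([-u[1],u[0],0])
E
```

```text
(570, 781, 3)
```

View pics/g6.png

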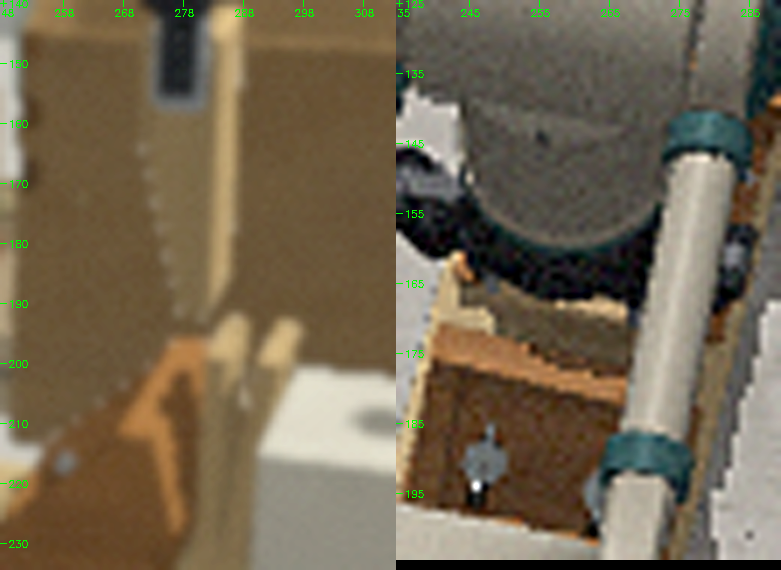

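```bash
python3 - <<'E'
from h import *
a=np.radians(-13.4);u=np.array([np.cos(a),np.sin(a),0]);v=np.array([-u[1],u[0],0])
O=np.array([.6171,-.0478,0])
F=lambda x,y,z:np.round(proj("side",O+x*u+y*v+np.array([0,0,z])),1)
for x in(.0,.010,.013,.018,.023,.028,.033):print(x,F(x,-.025,.115),F(x,-.025,.085),F(x,-.025,.05),"mould near",F(x,-.05,.085),F(x,-.05,.015))
s=imaging.get_image("side"); g=cv2.cvtColor(s,cv2.COLOR_BGR2GRAY)
print("cols",list(range(276,300)))
for r in range(192,246,2):print(r,g[r,276:300].tolist())
E
```

```text
0.0 [279.3 199.1] [278.8 210.3] [278.1 223.1] mould near [276.8 214. ] [275.5 239.7]
0.01 [283.3 199.6] [282.7 210.8] [282.  223.6] mould near [280.8 214.5] [279.5 240.3]
0.013 [284.5 199.7] [283.9 210.9] [283.2 223.7] mould near [282.  214.7] [280.6 240.4]
0.018 [286.5 199.9] [285.9 211.2] [285.1 224. ] mould near [284.  214.9] [282.6 240.7]
0.023 [288.5 200.2] [287.8 211.4] [287.1 224.2] mould near [286.1 215.1] [284.6 240.9]
0.028 [290.5 200.4] [289.8 211.6] [289.  224.5] mould near [288.1 215.4] [286.6 241.2]
0.033 [292.5 200.6] [291.8 211.9] [291.  224.7] mould near [290.1 215.6] [288.5 241.5]
cols [276, 277, 278, 279, 280, 281, 282, 283, 284, 285, 286, 287, 288, 289, 290, 291, 292, 293, 294, 295, 296, 297, 298, 299]
192 [57, 62, 62, 65, 62, 66, 70, 64, 62, 72, 87, 90, 79, 64, 61, 56, 57, 59, 63, 68, 67, 62, 58, 57]
194 [58, 57, 58, 57, 58, 58, 60, 68, 90, 109, 116, 116, 109, 85, 65, 58, 59, 76, 104, 115, 115, 102, 77, 62]
196 [76, 80, 76, 78, 78, 82, 87, 99, 116, 121, 120, 119, 107, 83, 63, 67, 90, 110, 120, 122, 117, 100, 76, 63]
198 [88, 93, 93, 94, 93, 94, 100, 113, 120, 120
[... 1749 characters left out ...]
0, 53, 61, 68, 74, 73, 74, 75, 73, 74, 72, 72, 70, 74, 87, 93, 95, 94, 94, 93, 94, 95, 93, 94]
234 [52, 64, 72, 76, 75, 73, 72, 73, 73, 74, 74, 73, 72, 79, 89, 93, 92, 94, 94, 94, 95, 93, 93, 93]
236 [63, 68, 72, 71, 72, 70, 72, 73, 74, 73, 71, 69, 70, 75, 83, 86, 86, 87, 88, 90, 91, 91, 93, 92]
238 [72, 74, 76, 72, 74, 74, 73, 73, 75, 72, 67, 62, 57, 56, 59, 60, 62, 68, 70, 68, 66, 66, 70, 75]
240 [71, 73, 73, 73, 74, 74, 72, 75, 74, 74, 66, 61, 55, 58, 61, 58, 57, 57, 57, 58, 59, 56, 57, 57]
242 [75, 74, 74, 74, 75, 75, 74, 76, 73, 72, 67, 62, 59, 58, 60, 59, 58, 58, 56, 57, 56, 57, 56, 55]
244 [81, 80, 81, 81, 80, 79, 77, 77, 76, 75, 77, 75, 72, 74, 73, 72, 70, 70, 68, 68, 66, 66, 64, 61]
```

jog_arm(deltas=[0, 0, 2, -5, -6, 0, 0.4, 0, 0, 4, -18, -20, 0, 0.4, 0, 0, 7, -40, -45, 0, 0.4, 0, 0, 10, -66, -74, 0, 0.4, 0, 0, 13, -93, -105, 0, 0.4, 0, 0, 16, -120, -135, 0, 0.4, 0, 0, 19, -147, -166, 0, 0.4, 0, 0, 21, -175, -197, 0, 0.4, 0, 0, 23, -202, -228, 0, 0.4, 0, 0, 23.9, -226, -255, 0, 0.4, 0, 0, 23.9, -239, -270, -10, 0.4, 0, 0, 23.9, -243, -274, -30, 0.4, 0, 0, 23.9, -243, -274, -55, 0.4, 0, 0, 23.9, -243, -274, -75, 0.4, 0, 0, 23.9, -243, -274, -90, 0.4, 0, 0, 23.9, -243, -274, -100, 0.4, 0, 0, 23.9, -243, -274, -104, 0.4, 0, 0, 23.9, -243, -274, -106, 0.4, 0, 0, 23.9, -243, -274, -106, 0.4])

```text
clock: 22.1
position: [0.3649, -0.3188, 0.1238]
ee_rot: [0.0, 0.996, 0.091, 0.0]
contact_force: [-1.1, -0.1, -1.1]
width: 0.0487
gripper_force: 113.3
```

jog_arm(deltas=[0, 0, 0, 0, 0, -3, 0.4, 0, 0, 0, 0, 0, -7, 0.4, 0, 0, 0, 0, 0, -11, 0.4, 0, 0, 0, 0, 0, -15, 0.4, 0, 0, 0, 0, 0, -18, 0.4, 0, 0, 0, 0, 0, -18, 0.4])

```text
clock: 22.7
position: [0.3652, -0.3185, 0.1056]
ee_rot: [0.0, 0.996, 0.091, 0.0]
contact_force: [0.7, 0.7, 2.3]
width: 0.0486
gripper_force: 113.9
```

jog_arm(deltas=[0, 0, 0, 0, 0, 0, 0.8, 0, 0, 0, 0, 0, 0, 1, 0, 0, 0, 0, 0, 0, 1, 0, 0, 0, 0, 0, 10, 1, 0, 0, 0, 0, 0, 35, 1, 0, 0, -1, 10, 10, 65, 1, 0, 0, -4, 34, 35, 85, 1, 0, 0, -7, 66, 67, 90, 1, 0, 0, -10, 98, 100, 90, 1, 0, 0, -13, 132, 134, 90, 1, 0, 0, -16, 166, 169, 90, 1, 0, 0, -19, 200, 203, 90, 1, 0, 0, -22, 232, 236, 90, 1, 0, 0, -23.9, 254, 258, 80, 1, 0, 0, -23.9, 263, 267, 60, 1, 0, 0, -23.9, 264, 268.5, 35, 1, 0, 0, -23.9, 264, 268.5, 12, 1, 0, 0, -23.9, 264, 268.5, 0, 1, 0, 0, -23.9, 264, 268.5, -2, 1, 0, 0, -23.9, 264, 268.5, -2, 1])

```text
clock: 24.7
position: [0.629, -0.0503, 0.1039]
ee_rot: [0.0, 0.993, -0.117, 0.0]
contact_force: [-0.1, -0.8, 0.6]
width: 0.0853
gripper_force: 0.0
```

jog_arm(deltas=[0, 0, 0, 0, 0, 0, 0.4, 0, 0, 0, 0, 0, 0, 0.4, 0, 0, 0, 0, 0, 0, 0.4, 0, 0, 0, 0, 0, 0, 0.4, 0, 0, 0, 0, 0, 0, 0.4, 0, 0, 0, 0, 0, 0, 0.4], grip_force=115)

```text
clock: 25.3
position: [0.6299, -0.0501, 0.1053]
ee_rot: [0.0, 0.993, -0.117, 0.002]
contact_force: [-1.3, 0.5, 5.7]
width: 0.0467
gripper_force: 117.6
```

jog_arm(deltas=[0, 0, 0, 0, 0, 1.5, 0.4, -0.2, -1, 0, 0, 0, 3, 0.4, -0.46, -1.95, 0, 0, 0, 3, 0.4, -0.7, -2.9, 0, 0, 0, 3, 0.4, -0.93, -3.9, 0, 0, 0, 3, 0.4, -1.16, -4.9, 0, 0, 0, 3, 0.4, -1.39, -5.84, 0, 0, 0, 3, 0.4, -1.39, -5.84, 0, 0, 0, 3, 0.4, -1.39, -5.84, 0, 0, 0, 3, 0.4])

```text
clock: 26.2
position: [0.6287, -0.05, 0.1065]
ee_rot: [0.006, 0.992, -0.117, 0.052]
contact_force: [0.1, -1.2, -1.2]
width: 0.0467
gripper_force: 117.9
```

```bash
cat > prof.py <<'E'
from h import *
from rig import manip
s=imaging.get_image("side"); g=cv2.cvtColor(s,cv2.COLOR_BGR2GRAY)
print("cols",list(range(276,300)))
for r in range(192,240,3):print(r,g[r,276:300].tolist())
print(manip.get_state()["moment"])
E
python3 prof.py
```

```text
cols [276, 277, 278, 279, 280, 281, 282, 283, 284, 285, 286, 287, 288, 289, 290, 291, 292, 293, 294, 295, 296, 297, 298, 299]
192 [57, 54, 56, 58, 42, 26, 19, 20, 17, 22, 39, 53, 53, 40, 25, 31, 53, 65, 68, 68, 67, 63, 59, 56]
195 [63, 65, 71, 80, 66, 37, 25, 25, 30, 29, 49, 67, 65, 43, 30, 56, 92, 112, 116, 117, 110, 86, 65, 58]
198 [89, 94, 92, 85, 64, 39, 25, 18, 20, 24, 47, 69, 72, 61, 76, 106, 119, 122, 117, 104, 82, 65, 59, 58]
201 [59, 60, 59, 62, 58, 44, 27, 23, 25, 24, 45, 71, 85, 88, 85, 83, 88, 99, 104, 101, 90, 101, 113, 114]
204 [53, 49, 54, 59, 63, 54, 38, 38, 35, 39, 52, 73, 90, 89, 80, 74, 81, 98, 107, 117, 134, 145, 148, 149]
207 [51, 49, 50, 51, 58, 72, 75, 76, 74, 73, 70, 69, 69, 71, 72, 76, 82, 102, 123, 140, 148, 149, 148, 148]
210 [50, 50, 51, 49, 55, 65, 69, 74, 72, 69, 67, 64, 63, 69, 72, 79, 100, 128, 144, 146, 147, 145, 146, 146]
213 [51, 47, 50, 47, 49, 52, 66, 73, 74, 70, 67, 65, 65, 70, 78, 103, 133, 145, 148, 148, 147, 148, 147, 148]
216 [59, 48, 49, 49, 47, 53, 67, 72, 73, 74, 68, 65, 69, 73, 82, 100, 109, 113, 116, 122, 125, 128, 130, 132]
219 [75, 58, 47, 47, 47, 50, 61, 69, 75, 71, 66, 65, 71, 74, 83, 91, 95, 97, 96, 96, 97, 95, 95, 95]
222 [84, 81, 64, 53, 48, 51, 62, 69, 70, 73, 68, 68, 72, 75, 86, 91, 94, 96, 96, 94, 94, 96, 95, 95]
225 [76, 81, 70, 53, 57, 78, 86, 81, 75, 71, 68, 66, 70, 76, 86, 93, 95, 96, 95, 96, 96, 96, 95, 95]
228 [63, 66, 57, 54, 59, 62, 65, 70, 74, 72, 70, 67, 70, 79, 87, 94, 95, 95, 95, 94, 96, 96, 95, 94]
231 [49, 52, 56, 64, 66, 67, 68, 73, 74, 72, 74, 72, 74, 79, 89, 93, 95, 94, 94, 95, 95, 95, 93, 94]
234 [53, 66, 72, 74, 75, 75, 77, 77, 74, 74, 73, 75, 75, 82, 90, 93, 93, 94, 93, 94, 93, 94, 94, 94]
237 [68, 72, 72, 73, 72, 73, 72, 72, 72, 72, 68, 65, 62, 65, 72, 74, 75, 80, 82, 82, 82, 83, 84, 87]
[0.02969452 0.12330187 0.02103087]
```

jog_arm(deltas=[0, 0, 0, 0.5, -0.1, 0, 0.4, 0, 0, 0, 1, -0.2, 0, 0.4, 0, 0, 0, 1.5, -0.3, 0, 0.4, 0, 0, 0, 2, -0.5, 0, 0.4, 0, 0, 0, 2, -0.5, 0, 0.4, 0, 0, 0, 2, -0.5, 0, 0.4])

```text
clock: 26.85
position: [0.6294, -0.0501, 0.1062]
ee_rot: [0.006, 0.992, -0.117, 0.051]
contact_force: [-5.4, 1.8, 3.3]
width: 0.047
gripper_force: 120.6
```

```bash
python3 prof.py
```

```text
cols [276, 277, 278, 279, 280, 281, 282, 283, 284, 285, 286, 287, 288, 289, 290, 291, 292, 293, 294, 295, 296, 297, 298, 299]
192 [56, 49, 48, 57, 48, 34, 21, 18, 16, 23, 30, 48, 53, 39, 24, 45, 70, 74, 68, 69, 68, 63, 59, 57]
195 [64, 63, 65, 62, 56, 39, 29, 25, 29, 29, 43, 67, 71, 52, 30, 52, 90, 111, 117, 118, 110, 85, 63, 58]
198 [88, 91, 91, 88, 72, 47, 25, 21, 18, 20, 43, 70, 82, 69, 77, 107, 119, 122, 117, 105, 81, 63, 61, 60]
201 [58, 59, 59, 62, 66, 49, 30, 19, 25, 21, 34, 65, 81, 78, 79, 81, 88, 101, 104, 100, 90, 101, 112, 114]
204 [64, 52, 53, 55, 61, 56, 42, 35, 35, 37, 41, 62, 76, 77, 75, 75, 81, 100, 106, 116, 133, 146, 149, 149]
207 [48, 50, 49, 50, 57, 69, 76, 76, 73, 73, 71, 70, 69, 73, 74, 76, 82, 102, 124, 139, 147, 148, 148, 148]
210 [51, 49, 50, 48, 54, 67, 74, 74, 74, 72, 69, 65, 64, 71, 73, 80, 100, 129, 142, 146, 147, 147, 147, 146]
213 [51, 50, 49, 48, 48, 53, 68, 73, 73, 72, 68, 66, 64, 70, 78, 103, 132, 146, 148, 148, 148, 148, 147, 147]
216 [54, 48, 47, 47, 46, 52, 63, 68, 73, 73, 67, 63, 66, 74, 83, 101, 110, 113, 116, 121, 125, 129, 130, 133]
219 [73, 60, 47, 48, 45, 52, 58, 67, 72, 74, 66, 67, 71, 72, 83, 91, 95, 94, 96, 97, 96, 94, 96, 96]
222 [84, 80, 64, 52, 49, 48, 62, 69, 73, 72, 69, 70, 73, 76, 85, 92, 94, 96, 97, 96, 97, 96, 94, 96]
225 [76, 83, 72, 54, 58, 81, 92, 83, 75, 72, 68, 67, 70, 77, 87, 92, 95, 95, 96, 95, 96, 97, 96, 94]
228 [65, 64, 54, 53, 60, 63, 67, 71, 75, 73, 72, 69, 71, 78, 89, 93, 95, 95, 96, 94, 94, 95, 96, 96]
231 [50, 49, 58, 63, 64, 66, 68, 71, 74, 73, 73, 70, 73, 79, 91, 93, 94, 93, 96, 93, 94, 95, 94, 95]
234 [52, 63, 73, 75, 76, 74, 76, 76, 75, 75, 75, 74, 77, 82, 90, 93, 94, 94, 95, 94, 94, 93, 94, 93]
237 [70, 72, 74, 73, 72, 73, 72, 72, 72, 71, 70, 62, 62, 64, 71, 73, 74, 79, 81, 82, 83, 83, 85, 88]
[0.32265709 0.76753366 0.11699317]
```

jog_arm(deltas=[0.23, 0.97, 0, 1.3, -0.3, 0, 0.4, 0.46, 1.95, 0, 2.8, -0.7, 0, 0.4, 0.7, 2.92, 0, 4.3, -1, 0, 0.4, 0.93, 3.9, 0, 5.8, -1.4, 0, 0.4, 1.16, 4.87, 0, 7.3, -1.7, 0, 0.4, 1.39, 5.84, 0, 8.5, -2, 0, 0.4, 1.39, 5.84, 0, 8.5, -2, 0, 0.4, 1.39, 5.84, 0, 8.5, -2, 0, 0.4])

```text
clock: 27.7
position: [0.6328, -0.0504, 0.107]
ee_rot: [-0.001, 0.993, -0.116, -0.007]
contact_force: [-15.9, 4.0, 15.3]
width: 0.0467
gripper_force: 127.3
```

```bash
python3 prof.py
```

```text
cols [276, 277, 278, 279, 280, 281, 282, 283, 284, 285, 286, 287, 288, 289, 290, 291, 292, 293, 294, 295, 296, 297, 298, 299]
192 [56, 56, 56, 58, 58, 57, 59, 46, 28, 20, 19, 21, 21, 27, 32, 32, 27, 44, 73, 75, 70, 62, 57, 57]
195 [63, 64, 62, 63, 65, 68, 70, 56, 32, 21, 27, 23, 32, 53, 66, 56, 49, 76, 107, 121, 120, 113, 86, 64]
198 [86, 90, 90, 93, 92, 90, 79, 53, 28, 22, 20, 23, 33, 64, 77, 87, 111, 124, 126, 122, 106, 84, 66, 57]
201 [51, 49, 52, 59, 72, 80, 70, 46, 26, 23, 19, 24, 43, 67, 77, 81, 83, 90, 99, 101, 103, 110, 113, 115]
204 [74, 62, 53, 50, 59, 75, 73, 59, 46, 38, 39, 38, 52, 70, 77, 77, 75, 82, 93, 106, 130, 143, 149, 149]
207 [54, 50, 51, 51, 59, 77, 82, 75, 75, 76, 72, 70, 71, 75, 73, 73, 81, 99, 122, 138, 145, 148, 148, 149]
210 [49, 51, 50, 50, 54, 69, 75, 75, 73, 72, 68, 64, 65, 72, 74, 79, 97, 126, 141, 146, 147, 146, 147, 147]
213 [49, 50, 49, 49, 49, 56, 69, 72, 73, 74, 70, 65, 69, 72, 80, 105, 134, 145, 148, 148, 147, 148, 147, 148]
216 [54, 50, 49, 50, 49, 55, 66, 73, 75, 71, 67, 67, 71, 72, 84, 101, 110, 113, 116, 122, 126, 130, 130, 133]
219 [75, 60, 48, 48, 51, 59, 70, 73, 72, 69, 68, 73, 73, 76, 83, 92, 95, 94, 97, 95, 96, 97, 97, 96]
222 [84, 81, 64, 48, 51, 64, 69, 73, 72, 68, 67, 72, 71, 76, 86, 94, 95, 97, 96, 97, 96, 96, 96, 97]
225 [75, 82, 69, 54, 55, 67, 73, 75, 71, 67, 71, 73, 72, 75, 84, 91, 94, 95, 96, 94, 96, 96, 96, 95]
228 [63, 64, 56, 51, 60, 69, 73, 73, 70, 72, 74, 75, 72, 75, 87, 93, 95, 94, 96, 95, 95, 95, 95, 96]
231 [49, 50, 54, 63, 68, 72, 73, 73, 68, 73, 74, 73, 71, 74, 88, 93, 94, 95, 94, 94, 95, 94, 94, 95]
234 [52, 63, 74, 77, 75, 75, 76, 74, 77, 75, 74, 75, 74, 79, 89, 94, 93, 93, 95, 94, 94, 93, 94, 94]
237 [68, 71, 73, 74, 72, 71, 72, 73, 73, 71, 69, 62, 62, 63, 71, 73, 75, 80, 83, 83, 82, 83, 85, 87]
[1.07583981 2.66592517 0.31915352]
```

jog_arm(deltas=[0, 0, 0, -2, 0.5, 0, 0.4, 0, 0, 0, -5, 1.2, 0, 0.4, 0, 0, 0, -8, 1.9, 0, 0.4, 0, 0, 0, -10, 2.3, 0, 0.4, 0, 0, 0, -10, 2.3, -1, 0.4, 0, 0, 0, -10, 2.3, -2, 0.4, 0, 0, 0, -10, 2.3, -2, 0.4])

```text
clock: 28.45
position: [0.6307, -0.0507, 0.1053]
ee_rot: [0.0, 0.993, -0.117, 0.002]
contact_force: [-0.8, 0.3, 4.3]
width: 0.0474
gripper_force: 118.8
```

```bash
python3 prof.py
```

```text
cols [276, 277, 278, 279, 280, 281, 282, 283, 284, 285, 286, 287, 288, 289, 290, 291, 292, 293, 294, 295, 296, 297, 298, 299]
192 [59, 57, 55, 47, 45, 48, 38, 22, 17, 17, 16, 23, 24, 35, 27, 24, 44, 77, 78, 71, 69, 63, 60, 57]
195 [64, 62, 64, 63, 68, 69, 50, 32, 22, 27, 25, 36, 57, 71, 60, 39, 55, 95, 115, 123, 123, 111, 84, 63]
198 [86, 90, 92, 92, 92, 80, 52, 31, 18, 21, 23, 37, 63, 75, 63, 79, 110, 125, 127, 124, 107, 81, 61, 58]
201 [51, 53, 58, 61, 67, 63, 44, 26, 26, 20, 22, 42, 68, 81, 81, 83, 84, 88, 100, 99, 98, 109, 113, 113]
204 [75, 61, 52, 54, 60, 61, 47, 33, 29, 29, 28, 47, 72, 86, 84, 77, 76, 81, 95, 112, 134, 145, 149, 149]
207 [54, 50, 51, 52, 58, 69, 76, 76, 74, 73, 72, 75, 83, 87, 81, 75, 81, 96, 119, 138, 147, 148, 149, 148]
210 [50, 50, 49, 49, 53, 67, 73, 72, 72, 70, 66, 65, 72, 75, 74, 77, 99, 127, 141, 147, 146, 147, 146, 146]
213 [53, 51, 50, 50, 50, 56, 67, 71, 73, 69, 66, 67, 68, 73, 80, 104, 134, 146, 148, 148, 148, 147, 149, 147]
216 [54, 50, 48, 47, 53, 61, 70, 72, 72, 65, 64, 65, 70, 73, 85, 101, 110, 113, 117, 122, 125, 129, 131, 132]
219 [74, 60, 49, 47, 50, 64, 72, 72, 71, 66, 65, 71, 72, 76, 83, 92, 96, 97, 96, 96, 97, 96, 95, 98]
222 [81, 73, 58, 50, 52, 66, 74, 74, 73, 70, 66, 70, 72, 75, 85, 93, 93, 95, 97, 96, 95, 96, 95, 97]
225 [76, 81, 71, 56, 53, 66, 72, 74, 69, 69, 71, 73, 74, 76, 84, 93, 94, 95, 95, 96, 95, 96, 95, 96]
228 [62, 67, 56, 51, 60, 68, 74, 74, 69, 71, 71, 73, 72, 75, 87, 93, 96, 96, 96, 95, 94, 95, 94, 94]
231 [50, 49, 56, 63, 66, 70, 74, 72, 71, 72, 74, 75, 73, 78, 86, 93, 96, 96, 94, 95, 94, 95, 94, 95]
234 [51, 63, 72, 75, 74, 74, 76, 72, 69, 72, 74, 73, 75, 80, 87, 93, 94, 93, 94, 95, 95, 92, 95, 93]
237 [69, 72, 76, 72, 72, 73, 73, 72, 71, 73, 70, 63, 62, 66, 70, 74, 73, 82, 82, 82, 81, 83, 85, 88]
[-0.05356632  0.20805483 -0.04556128]
```

jog_arm(deltas=[0, 0, 0, 0, 0, 0, 0.6, 0, 0, 0, 0, 0, 0, 0.75, 0, 0, 0, 0, 0, 0, 0.75, 0, 0, 0, 0, 0, 0, 0.75, 0, 0, 0, -3, 0.8, 0, 0.75, 0, 0, 0, -7, 1.9, 0, 0.75, 0, 0, 0, -9.5, 2.6, 0, 0.75, 0, 0, 0, -9.5, 2.6, 0, 0.75, 0, 0, 0, -9.5, 2.6, 0, 0.75])

```text
clock: 29.4
position: [0.6197, -0.0476, 0.1045]
ee_rot: [0.0, 0.993, -0.117, 0.0]
contact_force: [-0.6, -0.4, -0.1]
width: 0.0641
gripper_force: 0.0
```

```bash
python3 prof.py | sed -n 1,14p
```

```text
cols [276, 277, 278, 279, 280, 281, 282, 283, 284, 285, 286, 287, 288, 289, 290, 291, 292, 293, 294, 295, 296, 297, 298, 299]
192 [52, 36, 23, 21, 19, 21, 21, 34, 44, 52, 69, 65, 67, 76, 71, 61, 59, 59, 67, 68, 67, 62, 57, 58]
195 [65, 50, 29, 18, 21, 22, 36, 63, 85, 102, 113, 117, 114, 101, 80, 67, 75, 102, 118, 123, 122, 104, 79, 62]
198 [59, 40, 25, 21, 22, 21, 40, 68, 91, 111, 119, 112, 101, 83, 72, 91, 117, 125, 127, 123, 105, 81, 61, 60]
201 [63, 42, 22, 25, 27, 28, 44, 68, 78, 85, 97, 94, 80, 68, 75, 83, 85, 91, 101, 101, 100, 106, 112, 113]
204 [69, 49, 36, 37, 34, 33, 47, 71, 80, 83, 82, 74, 63, 65, 70, 74, 76, 82, 95, 114, 134, 145, 149, 150]
207 [56, 59, 59, 63, 67, 75, 77, 77, 73, 70, 67, 67, 78, 85, 82, 74, 81, 96, 120, 138, 147, 148, 148, 148]
210 [64, 55, 50, 51, 54, 66, 73, 73, 71, 71, 67, 66, 76, 76, 74, 78, 99, 125, 141, 146, 146, 148, 147, 148]
213 [56, 50, 48, 48, 49, 57, 68, 71, 72, 68, 65, 67, 69, 73, 79, 104, 134, 146, 147, 148, 149, 148, 147, 147]
216 [76, 61, 52, 49, 52, 62, 68, 73, 72, 64, 64, 65, 71, 74, 83, 101, 110, 112, 117, 122, 124, 129, 130, 131]
219 [84, 66, 51, 48, 52, 62, 69, 72, 73, 67, 66, 68, 71, 75, 83, 90, 96, 95, 95, 98, 96, 95, 97, 95]
222 [79, 73, 58, 49, 53, 68, 74, 75, 74, 70, 67, 70, 74, 76, 85, 93, 95, 96, 96, 96, 96, 96, 96, 95]
225 [76, 81, 73, 54, 53, 64, 74, 74, 73, 68, 72, 71, 74, 76, 85, 93, 94, 95, 94, 95, 96, 96, 95, 94]
228 [63, 66, 57, 50, 61, 71, 75, 74, 72, 69, 71, 74, 73, 76, 87, 93, 94, 95, 96, 95, 96, 95, 95, 96]
```

jog_arm(deltas=[0, 0, 0, 2, -0.5, 0, 0.75, 0, 0, 0, 2, -0.5, 0, 0.4, 0, 0, 0, 2, -0.5, 0, 0.4, 0, 0, 0, 2, -0.5, 0, 0.4, 0, 0, 0, 2, -0.5, 0, 0.4, 0, 0, 0, 2, -0.5, 0, 0.4, 0, 0, 0, 2, -0.5, 2, 0.4, 0, 0, 0, 2, -0.5, 3, 0.4, 0, 0, 0, 2, -0.5, 3, 0.4], grip_force=100)

```text
clock: 30.35
position: [0.6212, -0.0481, 0.1068]
ee_rot: [0.0, 0.993, -0.117, -0.001]
contact_force: [0.0, -0.3, -1.1]
width: 0.047
gripper_force: 102.6
```

jog_arm(deltas=[-0.23, -0.97, 0, 0, 0, 0, 0.4, -0.46, -1.95, 0, 0, 0, 0, 0.4, -0.7, -2.9, 0, 0, 0, 0, 0.4, -0.93, -3.9, 0, 0, 0, 0, 0.4, -1.16, -4.9, 0, 0, 0, 0, 0.4, -1.39, -5.84, 0, 0, 0, 0, 0.4, -1.39, -5.84, 0, 0, 0, 0, 0.4, -1.39, -5.84, 0, 0, 0, 0, 0.4])

```text
clock: 31.15
position: [0.6214, -0.048, 0.1074]
ee_rot: [0.006, 0.992, -0.117, 0.052]
contact_force: [-0.0, 0.0, 0.2]
width: 0.0476
gripper_force: 102.7
```

```bash
python3 prof.py
```

```text
cols [276, 277, 278, 279, 280, 281, 282, 283, 284, 285, 286, 287, 288, 289, 290, 291, 292, 293, 294, 295, 296, 297, 298, 299]
192 [66, 52, 29, 19, 19, 18, 26, 45, 68, 85, 87, 86, 90, 91, 76, 60, 57, 64, 64, 67, 63, 57, 57, 57]
195 [85, 71, 41, 24, 23, 24, 29, 49, 73, 93, 111, 115, 108, 95, 75, 78, 102, 115, 118, 117, 100, 75, 61, 58]
198 [73, 61, 39, 23, 18, 18, 24, 48, 74, 96, 106, 108, 98, 86, 97, 114, 121, 125, 118, 106, 81, 63, 58, 61]
201 [57, 56, 39, 24, 25, 31, 29, 42, 70, 91, 100, 87, 74, 77, 80, 83, 89, 103, 107, 101, 88, 101, 111, 113]
204 [59, 64, 62, 58, 55, 58, 58, 61, 75, 82, 75, 68, 66, 71, 74, 74, 83, 99, 109, 117, 135, 146, 149, 149]
207 [51, 52, 54, 54, 62, 77, 79, 75, 75, 74, 69, 67, 67, 70, 75, 75, 83, 103, 124, 140, 147, 149, 148, 148]
210 [50, 52, 48, 50, 54, 67, 77, 73, 73, 71, 69, 63, 62, 72, 73, 79, 100, 128, 143, 145, 147, 146, 146, 146]
213 [58, 52, 48, 50, 48, 52, 68, 73, 73, 72, 66, 65, 64, 70, 80, 104, 133, 145, 148, 148, 148, 148, 147, 148]
216 [75, 59, 50, 47, 50, 51, 58, 67, 72, 73, 69, 68, 65, 73, 83, 101, 110, 113, 117, 122, 125, 129, 131, 131]
219 [82, 67, 51, 46, 48, 47, 54, 67, 72, 73, 69, 68, 70, 76, 82, 90, 96, 95, 96, 97, 97, 95, 96, 96]
222 [84, 79, 63, 50, 44, 50, 59, 71, 74, 72, 69, 70, 76, 78, 84, 92, 94, 94, 96, 95, 96, 97, 96, 97]
225 [76, 80, 71, 57, 58, 84, 99, 89, 78, 72, 71, 68, 70, 78, 87, 93, 94, 95, 95, 96, 95, 96, 97, 95]
228 [59, 66, 56, 55, 59, 63, 69, 72, 74, 75, 73, 68, 71, 79, 88, 94, 94, 93, 95, 95, 94, 95, 95, 95]
231 [49, 49, 55, 64, 66, 64, 70, 70, 73, 72, 73, 67, 70, 80, 88, 93, 92, 94, 94, 94, 93, 94, 94, 94]
234 [53, 64, 73, 76, 75, 75, 76, 75, 74, 75, 75, 72, 74, 82, 89, 95, 94, 94, 94, 95, 93, 93, 94, 95]
237 [68, 71, 72, 73, 73, 73, 73, 72, 73, 73, 69, 64, 59, 65, 71, 73, 75, 78, 81, 83, 83, 82, 85, 86]
[ 0.06458211  0.29533004 -0.01186608]
```

jog_arm(deltas=[0, 0, 0, 0.7, -0.2, 0, 0.4, 0, 0, 0, 1.4, -0.3, 0, 0.4, 0, 0, 0, 2, -0.5, 0, 0.4, 0, 0, 0, 2, -0.5, 0, 0.4, 0, 0, 0, 2, -0.5, 0, 0.4])

```text
clock: 31.7
position: [0.6232, -0.0485, 0.1071]
ee_rot: [0.006, 0.992, -0.117, 0.051]
contact_force: [-2.9, -0.6, 0.7]
width: 0.0474
gripper_force: 102.9
```

jog_arm(deltas=[0.23, 0.97, 0, 1, -0.2, 0, 0.4, 0.46, 1.95, 0, 2.3, -0.5, 0, 0.4, 0.7, 2.92, 0, 3.7, -0.9, 0, 0.4, 0.93, 3.9, 0, 5.1, -1.2, 0, 0.4, 1.16, 4.87, 0, 6.5, -1.5, 0, 0.4, 1.39, 5.84, 0, 7.5, -1.8, 0, 0.4, 1.39, 5.84, 0, 7.5, -1.8, 0, 0.4, 1.39, 5.84, 0, 7.5, -1.8, 0, 0.4])

```text
clock: 32.5
position: [0.63, -0.05, 0.1074]
ee_rot: [-0.0, 0.993, -0.117, -0.002]
contact_force: [-6.9, 1.9, 5.5]
width: 0.0473
gripper_force: 105.4
```

```bash
python3 prof.py
```

```text
cols [276, 277, 278, 279, 280, 281, 282, 283, 284, 285, 286, 287, 288, 289, 290, 291, 292, 293, 294, 295, 296, 297, 298, 299]
192 [58, 58, 58, 54, 57, 57, 41, 24, 22, 19, 19, 28, 36, 54, 72, 79, 71, 67, 67, 67, 68, 62, 58, 57]
195 [64, 64, 61, 63, 65, 63, 50, 28, 19, 25, 24, 37, 67, 89, 107, 113, 114, 117, 120, 121, 113, 87, 64, 59]
198 [87, 91, 93, 92, 86, 70, 47, 25, 22, 22, 25, 45, 68, 84, 104, 118, 122, 124, 123, 112, 100, 78, 61, 58]
201 [52, 55, 58, 61, 69, 62, 40, 24, 18, 21, 23, 47, 69, 81, 82, 83, 89, 99, 106, 100, 90, 101, 111, 114]
204 [90, 86, 77, 64, 63, 64, 55, 51, 47, 43, 45, 55, 70, 74, 74, 73, 81, 98, 106, 117, 135, 146, 148, 150]
207 [88, 68, 55, 49, 60, 79, 88, 90, 91, 83, 75, 76, 80, 78, 75, 75, 82, 102, 124, 139, 147, 149, 148, 149]
210 [50, 51, 49, 50, 58, 78, 88, 87, 83, 77, 73, 72, 72, 73, 74, 79, 98, 127, 142, 147, 147, 146, 147, 145]
213 [50, 50, 46, 45, 50, 57, 77, 83, 82, 77, 74, 73, 70, 72, 79, 104, 133, 145, 148, 148, 148, 147, 148, 147]
216 [52, 47, 47, 46, 47, 46, 57, 67, 73, 75, 72, 71, 71, 74, 83, 100, 110, 114, 118, 121, 125, 129, 130, 134]
219 [74, 60, 49, 45, 48, 46, 54, 68, 73, 75, 74, 74, 74, 75, 83, 91, 95, 95, 97, 97, 97, 96, 96, 95]
222 [81, 79, 62, 48, 46, 53, 74, 90, 84, 76, 73, 69, 73, 77, 85, 93, 93, 96, 95, 95, 96, 96, 97, 96]
225 [77, 82, 72, 56, 57, 84, 102, 101, 85, 77, 72, 70, 72, 76, 86, 92, 94, 97, 96, 95, 95, 93, 96, 95]
228 [64, 64, 55, 51, 59, 62, 67, 71, 71, 73, 72, 70, 73, 79, 90, 94, 94, 95, 93, 95, 95, 95, 96, 97]
231 [49, 51, 54, 62, 66, 68, 69, 73, 73, 74, 76, 77, 76, 81, 89, 92, 95, 95, 93, 94, 95, 94, 94, 95]
234 [53, 63, 74, 77, 75, 76, 75, 76, 74, 76, 75, 74, 77, 81, 89, 93, 95, 93, 95, 94, 94, 92, 95, 94]
237 [69, 72, 72, 73, 72, 70, 72, 70, 72, 72, 71, 65, 61, 64, 71, 74, 74, 80, 83, 81, 82, 83, 87, 89]
[0.42748793 1.0969068  0.08825399]
```

jog_arm(deltas=[0, 0, 0, -1, 0.2, -1, 0.4, 0, 0, 0, -1.5, 0.3, -2, 0.4, 0, 0, 0, -1.5, 0.3, -3, 0.4, 0, 0, 0, -1.5, 0.3, -3.5, 0.4, 0, 0, 0, -1.5, 0.3, -3.5, 0.4, 0, 0, 0, -1.5, 0.3, -3.5, 0.6, 0, 0, 0, -1.5, 0.3, -3.5, 0.8, 0, 0, 0, -1.5, 0.3, -3.5, 0.9, 0, 0, 0, -1.5, 0.3, -3.5, 0.9, 0, 0, 0, -1.5, 0.3, 8, 0.9, 0, 0, 0, -1.5, 0.3, 30, 0.9, 0, 0, 0, -1.5, 0.3, 60, 0.9, 0, 0, 0, -1.5, 0.3, 80, 1, 0, 0, 0, -1.5, 0.3, 80, 1])

```text
clock: 33.95
position: [0.6324, -0.0506, 0.1918]
ee_rot: [0.0, 0.993, -0.117, 0.004]
contact_force: [0.1, -0.1, 0.4]
width: 0.0854
gripper_force: 0.0
```

```bash
python3 prof.py
```

```text
cols [276, 277, 278, 279, 280, 281, 282, 283, 284, 285, 286, 287, 288, 289, 290, 291, 292, 293, 294, 295, 296, 297, 298, 299]
192 [57, 56, 55, 58, 61, 58, 55, 58, 58, 58, 60, 73, 84, 79, 70, 67, 66, 68, 66, 60, 57, 59, 56, 58]
195 [65, 66, 63, 63, 61, 65, 64, 65, 73, 94, 110, 118, 120, 119, 117, 117, 118, 116, 109, 85, 66, 58, 57, 59]
198 [88, 91, 92, 93, 94, 94, 98, 100, 111, 119, 121, 119, 120, 124, 123, 120, 114, 106, 99, 80, 63, 60, 58, 59]
201 [94, 91, 90, 86, 89, 89, 82, 75, 74, 73, 69, 72, 76, 83, 99, 107, 106, 108, 104, 85, 77, 99, 110, 114]
204 [90, 80, 64, 63, 80, 89, 84, 77, 74, 74, 73, 72, 73, 82, 101, 106, 106, 106, 107, 105, 128, 144, 149, 150]
207 [57, 52, 51, 52, 59, 76, 77, 75, 73, 73, 75, 73, 75, 82, 97, 105, 103, 99, 110, 133, 146, 147, 148, 149]
210 [69, 53, 51, 48, 53, 66, 70, 73, 72, 68, 71, 74, 76, 85, 97, 96, 99, 123, 140, 147, 146, 146, 146, 146]
213 [70, 54, 48, 47, 47, 56, 68, 70, 72, 71, 70, 73, 77, 89, 92, 107, 132, 144, 147, 149, 148, 147, 147, 147]
216 [83, 67, 51, 47, 51, 59, 69, 70, 71, 68, 70, 71, 71, 70, 80, 100, 110, 114, 117, 122, 125, 129, 130, 132]
219 [85, 75, 58, 49, 54, 65, 71, 72, 74, 71, 72, 74, 72, 70, 77, 90, 93, 96, 97, 95, 96, 96, 95, 96]
222 [84, 82, 67, 51, 52, 67, 72, 72, 73, 74, 75, 75, 73, 72, 81, 91, 94, 94, 96, 98, 96, 96, 95, 97]
225 [76, 84, 78, 61, 57, 67, 72, 73, 71, 72, 72, 72, 73, 72, 85, 92, 95, 94, 95, 96, 96, 94, 97, 96]
228 [62, 66, 54, 53, 61, 66, 71, 73, 69, 71, 72, 73, 70, 74, 86, 95, 94, 95, 95, 95, 96, 95, 94, 95]
231 [54, 48, 54, 63, 69, 71, 74, 73, 70, 71, 74, 72, 70, 75, 87, 92, 95, 93, 93, 95, 94, 93, 93, 94]
234 [52, 64, 72, 74, 76, 73, 75, 74, 73, 73, 75, 74, 74, 78, 89, 91, 95, 94, 93, 94, 93, 93, 94, 93]
237 [66, 73, 72, 73, 73, 72, 71, 73, 72, 71, 70, 65, 62, 68, 70, 74, 74, 80, 82, 82, 82, 83, 84, 87]
[0.02947747 0.01431916 0.01748513]
```

jog_arm(deltas=[0, 0, 0, -4, 1, -10, 0.8, 0, 0, 0, -7.5, 1.9, -30, 0.8, 0, 0, 0, -7.5, 1.9, -55, 0.8, 0, 0, 0, -7.5, 1.9, -75, 0.8, 0, 0, 0, -7.5, 1.9, -83, 0.8, 0, 0, 0, -7.5, 1.9, -83, 0.4, 0, 0, 0, -7.5, 1.9, -83, 0.4, 0, 0, 0, -7.5, 1.9, -83, 0.4, 0, 0, 0, -7.5, 1.9, -83, 0.4, 0, 0, 0, -7.5, 1.9, -82, 0.4, -0.23, -0.97, 0, -7.5, 1.9, -81.5, 0.4, -0.46, -1.95, 0, -7.5, 1.9, -81.5, 0.4, -0.7, -2.92, 0, -7.5, 1.9, -81.5, 0.4, -0.7, -2.92, 0, -7.5, 1.9, -81.5, 0.4], grip_force=100)

```text
clock: 35.4
position: [0.6211, -0.0479, 0.1059]
ee_rot: [0.003, 0.993, -0.117, 0.026]
contact_force: [-0.7, 0.2, -0.2]
width: 0.0472
gripper_force: 102.6
```

jog_arm(deltas=[0, 0, 0, 1, -0.2, 0, 0.4, 0, 0, 0, 2, -0.5, 0, 0.4, 0, 0, 0, 3, -0.7, 0, 0.4, 0, 0, 0, 4, -0.9, 0, 0.4, 0, 0, 0, 4, -0.9, 0, 0.4])

```text
clock: 35.9
position: [0.6248, -0.0488, 0.1054]
ee_rot: [0.003, 0.993, -0.117, 0.024]
contact_force: [-5.3, -0.3, 1.8]
width: 0.0472
gripper_force: 103.1
```

```bash
python3 prof.py
```

```text
cols [276, 277, 278, 279, 280, 281, 282, 283, 284, 285, 286, 287, 288, 289, 290, 291, 292, 293, 294, 295, 296, 297, 298, 299]
192 [52, 49, 54, 42, 24, 17, 19, 21, 26, 34, 52, 59, 76, 84, 90, 90, 78, 67, 66, 67, 62, 57, 58, 58]
195 [64, 69, 78, 60, 33, 23, 21, 20, 27, 51, 72, 94, 110, 113, 110, 113, 117, 118, 118, 108, 84, 62, 58, 58]
198 [88, 92, 82, 57, 33, 22, 17, 17, 31, 52, 74, 91, 100, 107, 116, 121, 122, 117, 109, 100, 79, 63, 58, 57]
201 [62, 65, 63, 49, 31, 23, 17, 17, 29, 54, 67, 69, 73, 79, 83, 96, 106, 106, 106, 102, 90, 100, 110, 115]
204 [88, 80, 72, 55, 41, 35, 34, 33, 41, 56, 69, 68, 69, 72, 79, 97, 104, 107, 108, 119, 135, 145, 150, 149]
207 [57, 52, 52, 57, 65, 78, 78, 75, 75, 76, 74, 72, 72, 73, 82, 99, 106, 110, 123, 139, 147, 148, 148, 148]
210 [51, 48, 51, 50, 57, 76, 81, 77, 74, 72, 71, 72, 71, 74, 80, 99, 109, 126, 140, 145, 147, 147, 147, 146]
213 [54, 49, 46, 48, 49, 57, 69, 73, 72, 72, 71, 74, 73, 73, 81, 103, 134, 146, 148, 147, 147, 147, 147, 148]
216 [74, 59, 51, 48, 45, 49, 58, 67, 71, 72, 71, 72, 72, 73, 84, 102, 110, 113, 117, 122, 125, 130, 131, 132]
219 [85, 65, 53, 47, 50, 49, 57, 66, 72, 70, 69, 71, 73, 73, 81, 90, 96, 95, 96, 95, 95, 97, 95, 97]
222 [81, 80, 64, 49, 46, 53, 62, 70, 73, 71, 69, 70, 71, 76, 83, 91, 95, 94, 95, 95, 95, 97, 96, 96]
225 [75, 81, 71, 55, 57, 79, 83, 77, 75, 73, 74, 71, 72, 76, 85, 93, 94, 94, 95, 95, 96, 95, 95, 96]
228 [62, 66, 57, 52, 60, 64, 71, 72, 73, 74, 72, 73, 73, 76, 89, 94, 96, 95, 96, 93, 96, 95, 94, 94]
231 [49, 51, 55, 64, 66, 70, 73, 75, 73, 73, 77, 74, 74, 81, 89, 93, 93, 94, 94, 95, 95, 93, 93, 95]
234 [54, 63, 73, 76, 76, 75, 78, 76, 75, 74, 77, 73, 76, 81, 89, 93, 93, 94, 95, 92, 94, 92, 92, 93]
237 [68, 74, 73, 73, 74, 72, 74, 73, 72, 73, 70, 62, 60, 64, 70, 72, 74, 78, 83, 82, 82, 85, 86, 90]
[0.284583   1.28087163 0.14610414]
```

jog_arm(deltas=[0, 0, 0, 0, 0, -1, 0.4, 0, 0, 0, 0, 0, -2, 0.4, 0, 0, 0, 0, 0, -2, 0.4, 0, 0, 0, 0, 0, -2, 0.6, 0, 0, 0, 0, 0, -2, 0.8, 0, 0, 0, 0, 0, -2, 0.9, 0, 0, 0, 0, 0, -2, 0.9, 0, 0, 0, 0, 0, 8, 0.9, 0.7, 2.92, 0, 0, 0, 30, 0.9, 0.7, 2.92, 0, 0, 0, 60, 0.9, 0.7, 2.92, 0, 0, 0, 85, 1, 0.7, 2.92, 0, 0, 0, 85, 1])

```text
clock: 37.15
position: [0.6291, -0.0497, 0.1959]
ee_rot: [0.0, 0.993, -0.117, 0.005]
contact_force: [0.4, -0.4, 1.4]
width: 0.0855
gripper_force: 0.0
```

```bash
python3 prof.py
```

```text
cols [276, 277, 278, 279, 280, 281, 282, 283, 284, 285, 286, 287, 288, 289, 290, 291, 292, 293, 294, 295, 296, 297, 298, 299]
192 [57, 58, 57, 58, 58, 58, 60, 55, 57, 58, 58, 61, 65, 67, 67, 68, 63, 64, 67, 65, 63, 58, 57, 58]
195 [64, 64, 62, 62, 63, 63, 65, 61, 61, 73, 95, 112, 116, 118, 115, 110, 112, 117, 118, 112, 88, 64, 56, 57]
198 [88, 93, 94, 94, 94, 96, 94, 84, 96, 111, 120, 121, 114, 107, 107, 118, 121, 121, 116, 104, 80, 63, 60, 60]
201 [93, 93, 94, 94, 94, 93, 90, 84, 76, 76, 78, 87, 80, 78, 80, 84, 92, 102, 104, 103, 90, 99, 111, 114]
204 [92, 90, 82, 75, 82, 90, 90, 83, 76, 74, 74, 71, 67, 71, 74, 77, 88, 101, 107, 118, 135, 146, 149, 149]
207 [65, 53, 51, 57, 72, 87, 87, 80, 75, 73, 73, 68, 67, 69, 73, 81, 96, 109, 123, 139, 147, 148, 149, 148]
210 [67, 56, 50, 51, 59, 75, 81, 76, 73, 72, 72, 71, 69, 69, 72, 84, 110, 129, 142, 146, 147, 146, 146, 146]
213 [68, 53, 49, 49, 49, 57, 70, 75, 76, 71, 70, 69, 71, 73, 77, 105, 134, 146, 146, 147, 148, 148, 147, 148]
216 [77, 60, 52, 50, 47, 50, 58, 66, 71, 71, 69, 67, 71, 75, 81, 102, 110, 112, 118, 123, 125, 128, 131, 132]
219 [82, 65, 53, 48, 49, 49, 58, 67, 71, 72, 66, 64, 71, 76, 84, 91, 95, 96, 94, 98, 95, 95, 96, 97]
222 [81, 80, 66, 51, 48, 51, 63, 68, 73, 72, 68, 66, 70, 76, 84, 91, 94, 96, 95, 97, 97, 95, 95, 97]
225 [74, 79, 72, 55, 58, 76, 81, 77, 74, 73, 70, 70, 71, 77, 87, 92, 94, 94, 96, 95, 95, 94, 95, 96]
228 [63, 64, 56, 53, 57, 65, 72, 75, 73, 72, 68, 71, 71, 79, 89, 95, 94, 92, 95, 96, 96, 94, 96, 94]
231 [51, 50, 55, 62, 66, 65, 70, 74, 74, 74, 70, 73, 76, 81, 88, 94, 94, 93, 95, 94, 95, 94, 95, 94]
234 [51, 65, 74, 76, 75, 74, 74, 74, 73, 71, 70, 73, 76, 81, 89, 92, 93, 94, 95, 92, 92, 95, 94, 95]
237 [66, 72, 73, 73, 73, 71, 70, 72, 72, 72, 67, 63, 61, 63, 70, 73, 74, 79, 84, 84, 83, 83, 85, 85]
[-0.01223767  0.03338546 -0.02626213]
```

jog_arm(deltas=[0, 0, 1, -8, -8, 0, 1, 0, 0, 3, -25, -26, 0, 1, 0, 0, 6, -55, -57, 0, 1, 0, 0, 9, -88, -91, 0, 1, 0, 0, 12, -121, -125, 0, 1, 0, 0, 15, -154, -159, 0, 1, 0, 0, 18, -187, -193, 0, 1, 0, 0, 21, -220, -227, 0, 1, 0, 0, 23.9, -245, -253, -10, 1, 0, 0, 23.9, -258, -266, -25, 1, 0, 0, 23.9, -261.5, -269.5, -40, 1, 0, 0, 23.9, -261.5, -269.5, -60, 1, 0, 0, 23.9, -261.5, -269.5, -78, 1, 0, 0, 23.9, -261.5, -269.5, -85.5, 1, 0, 0, 23.9, -261.5, -269.5, -85.5, 1, 0, 0, 23.9, -261.5, -269.5, -85.5, 0.4, 0, 0, 23.9, -261.5, -269.5, -85.5, 0.4, 0, 0, 23.9, -261.5, -269.5, -85.5, 0.4, 0, 0, 23.9, -261.5, -269.5, -85.5, 0.4, 0, 0, 23.9, -261.5, -269.5, -85.5, 0.4], grip_force=110)

```text
clock: 39.2
position: [0.3653, -0.3191, 0.1065]
ee_rot: [0.001, 0.996, 0.091, 0.001]
contact_force: [-0.0, 0.9, 6.7]
width: 0.0487
gripper_force: 113.1
```

jog_arm(deltas=[0, 0, 0, 0, 0, 8, 0.4, 0, 0, 0, 0, 0, 22, 0.4, 0, 0, 0, 0, 0, 40, 0.4, 0, 0, 0, 0, 0, 62, 0.4, 0, 0, 0, 0, 0, 84, 0.4, 0, 0, -1, 8, 8, 100, 0.4, 0, 0, -3, 25, 28, 114, 0.4, 0, 0, -5, 48, 54, 122, 0.4, 0, 0, -8, 74, 83, 124, 0.4, 0, 0, -11, 101, 114, 124, 0.4, 0, 0, -14, 128, 145, 124, 0.4, 0, 0, -17, 155, 176, 124, 0.4, 0, 0, -20, 182, 206, 124, 0.4, 0, 0, -22, 208, 236, 124, 0.4, 0, 0, -23.9, 230, 260, 124, 0.4, 0, 0, -23.9, 239, 271, 124, 0.4, 0, 0, -23.9, 242, 274, 124, 0.4, 0, 0, -23.9, 242, 274, 124, 0.4, 0, 0, -23.9, 242, 274, 124, 0.4])

```text
clock: 41.1
position: [0.6057, -0.0458, 0.2294]
ee_rot: [0.0, 0.993, -0.117, -0.0]
contact_force: [-0.2, -0.7, -0.5]
width: 0.0483
gripper_force: 113.9
```

```bash
python3 - <<'E'
from h import *
s=imaging.get_image("side"); g=cv2.cvtColor(s,cv2.COLOR_BGR2GRAY)
print("cols",list(range(268,296)))
for r in range(172,206,2):print(r,g[r,268:296].tolist())
a=np.radians(-13.4);u=np.array([np.cos(a),np.sin(a),0]);v=np.array([-u[1],u[0],0])
O=np.array([.6171,-.0478,0])
F=lambda x,y,z:np.round(proj("side",O+x*u+y*v+np.array([0,0,z])),1)
T=np.array([.607,-.045,0]);x=(T-O)@u;print(x)
for b in(x-.0165+.033,x+.0035):print(F(b,-.025,.132),F(b-.013,-.025,.132),F(b,-.025,.16),F(b-.02,-.025,.16))
E
```

```text
cols [268, 269, 270, 271, 272, 273, 274, 275, 276, 277, 278, 279, 280, 281, 282, 283, 284, 285, 286, 287, 288, 289, 290, 291, 292, 293, 294, 295]
172 [59, 59, 60, 62, 63, 70, 71, 71, 71, 69, 71, 68, 68, 71, 77, 95, 106, 105, 85, 67, 60, 62, 58, 60, 62, 60, 60, 59]
174 [59, 59, 58, 59, 62, 73, 76, 73, 70, 71, 69, 71, 70, 71, 78, 96, 107, 105, 84, 63, 60, 59, 59, 58, 60, 60, 60, 60]
176 [57, 58, 58, 58, 65, 75, 77, 72, 71, 71, 70, 68, 70, 70, 79, 97, 108, 103, 86, 65, 60, 58, 59, 60, 59, 59, 59, 58]
178 [60, 59, 58, 59, 56, 62, 70, 74, 72, 71, 70, 69, 69, 69, 78, 98, 108, 107, 83, 64, 58, 59, 60, 59, 59, 58, 60, 59]
180 [60, 58, 60, 58, 58, 65, 74, 74, 70, 70, 70, 70, 70, 72, 80, 98, 109, 106, 85, 64, 60, 58, 58, 58, 58, 57, 58, 56]
182 [57, 58, 59, 59, 58, 58, 63, 69, 72, 71, 70, 69, 70, 71, 84, 100, 109, 106, 84, 63, 60, 58, 57, 59, 60, 59, 59, 59]
184 [58, 60, 58, 58, 59, 57, 63, 78, 76, 71, 70, 69, 69, 73, 84, 100, 109, 105, 83, 63, 59, 59, 58, 59, 59, 59, 60, 59]
186 [57, 58, 58, 57, 57, 58, 58, 65, 69, 70, 69, 70, 69, 70, 83, 101, 108, 98, 75, 61, 57, 59, 57, 58, 58, 58, 58, 58]

[... 527 characters left out ...]
, 77, 82, 83, 71, 65, 76, 102, 116, 120, 119, 114, 115, 116, 120, 119, 110]
198 [56, 57, 60, 58, 58, 59, 63, 73, 87, 94, 91, 92, 93, 96, 94, 84, 94, 111, 119, 121, 119, 112, 110, 117, 122, 120, 117, 103]
200 [57, 57, 58, 61, 68, 65, 73, 84, 92, 93, 94, 94, 93, 91, 89, 77, 80, 84, 91, 99, 99, 97, 100, 104, 107, 108, 105, 100]
202 [61, 57, 56, 57, 66, 80, 88, 93, 92, 93, 93, 91, 92, 91, 90, 81, 74, 73, 75, 72, 67, 71, 73, 76, 89, 100, 105, 101]
204 [66, 62, 56, 61, 77, 89, 92, 93, 93, 90, 82, 72, 82, 89, 89, 83, 76, 73, 73, 68, 66, 71, 74, 77, 90, 102, 107, 117]
-0.010473930499698544
[282.1 193. ] [276.9 192.4] [282.6 182.2] [274.6 181.4]
[276.9 192.4] [271.7 191.8] [277.4 181.7] [269.4 180.8]
```

jog_arm(deltas=[0, 0, 0, 0, 0, -8, 0.4, 0, 0, 0, 0, 0, -22, 0.4, 0, 0, 0, 0, 0, -34, 0.4, 0, 0, 0, 0, 0, -42, 0.4, 0, 0, 0, 0, 0, -46, 0.4, 0, 0, 0, 0.5, -0.1, -49, 0.4, 0, 0, 0, 1, -0.2, -52, 0.4, 0, 0, 0, 1.5, -0.4, -55, 0.4, 0, 0, 0, 2, -0.5, -58, 0.4, 0, 0, 0, 2, -0.5, -58, 0.4])

```text
clock: 42.15
position: [0.6096, -0.0453, 0.1713]
ee_rot: [0.0, 0.993, -0.117, 0.001]
contact_force: [4.0, -0.4, -1.6]
width: 0.0486
gripper_force: 114.1
```

jog_arm(deltas=[0, 0, 0, 0.5, -0.1, -2, 0.4, 0, 0, 0, 1, -0.2, -4, 0.4, 0, 0, 0, 1.5, -0.3, -6, 0.4, 0, 0, 0, 2, -0.5, -8, 0.4, 0, 0, 0, 2, -0.5, -8, 0.4])

```text
clock: 42.65
position: [0.6115, -0.0458, 0.1634]
ee_rot: [0.0, 0.993, -0.117, 0.001]
contact_force: [4.8, -0.4, 1.5]
width: 0.0486
gripper_force: 114.0
```

jog_arm(deltas=[0, 0, 0, 0.7, -0.2, -2, 0.4, 0, 0, 0, 1.3, -0.3, -4, 0.4, 0, 0, 0, 1.9, -0.5, -6, 0.4, 0, 0, 0, 2.4, -0.6, -8, 0.4, 0, 0, 0, 2.4, -0.6, -8, 0.4])

```text
clock: 43.15
position: [0.6136, -0.0464, 0.1563]
ee_rot: [0.0, 0.993, -0.117, 0.001]
contact_force: [3.3, -1.6, 8.0]
width: 0.0482
gripper_force: 115.1
```

```bash
python3 - <<'E'
from h import *
s=imaging.get_image("side"); g=cv2.cvtColor(s,cv2.COLOR_BGR2GRAY)
print("cols",list(range(274,300)))
for r in range(192,240,3):print(r,g[r,274:300].tolist())
E
```

```text
cols [274, 275, 276, 277, 278, 279, 280, 281, 282, 283, 284, 285, 286, 287, 288, 289, 290, 291, 292, 293, 294, 295, 296, 297, 298, 299]
192 [70, 71, 71, 72, 70, 71, 71, 71, 69, 70, 77, 92, 105, 107, 88, 71, 66, 68, 68, 67, 66, 67, 62, 57, 57, 56]
195 [72, 72, 72, 73, 70, 71, 70, 67, 69, 70, 76, 94, 106, 109, 115, 117, 120, 120, 117, 116, 120, 114, 89, 66, 58, 60]
198 [70, 72, 72, 72, 71, 70, 67, 67, 69, 70, 78, 96, 107, 117, 123, 124, 119, 117, 121, 122, 117, 105, 82, 63, 59, 58]
201 [58, 69, 72, 70, 72, 72, 70, 69, 71, 71, 73, 71, 76, 80, 84, 83, 83, 83, 89, 100, 105, 100, 89, 101, 112, 113]
204 [54, 61, 67, 70, 70, 72, 69, 70, 70, 72, 72, 73, 75, 74, 74, 71, 73, 73, 82, 100, 108, 117, 135, 145, 148, 148]
207 [49, 56, 65, 69, 70, 72, 71, 68, 71, 70, 71, 72, 74, 75, 76, 77, 74, 74, 83, 101, 123, 138, 146, 148, 148, 148]
210 [86, 78, 66, 67, 69, 70, 71, 69, 71, 70, 69, 70, 73, 73, 71, 74, 73, 79, 98, 126, 142, 146, 146, 145, 147, 147]
213 [86, 87, 70, 62, 65, 69, 69, 70, 71, 68, 71, 72, 72, 71, 69, 72, 78, 104, 133, 145, 148, 148, 147, 147, 147, 147]
216 [78, 86, 75, 65, 65, 68, 68, 69, 71, 71, 70, 70, 73, 73, 72, 72, 82, 100, 110, 112, 116, 122, 124, 128, 131, 132]
219 [68, 81, 81, 68, 56, 62, 65, 67, 68, 74, 78, 75, 73, 72, 72, 74, 82, 92, 94, 95, 95, 95, 96, 95, 96, 95]
222 [59, 72, 80, 74, 59, 50, 46, 53, 78, 98, 92, 79, 73, 75, 75, 77, 84, 92, 95, 96, 96, 96, 96, 96, 94, 96]
225 [51, 58, 75, 79, 71, 55, 59, 84, 103, 101, 88, 77, 72, 73, 73, 78, 85, 94, 95, 95, 95, 96, 94, 95, 94, 93]
228 [52, 56, 61, 65, 57, 53, 58, 65, 66, 66, 71, 73, 71, 71, 71, 79, 90, 93, 95, 94, 94, 95, 92, 95, 95, 94]
231 [48, 49, 51, 49, 55, 62, 65, 67, 66, 69, 72, 72, 73, 71, 75, 80, 88, 92, 94, 94, 94, 93, 94, 94, 93, 95]
234 [47, 47, 55, 63, 71, 75, 75, 75, 76, 76, 73, 75, 74, 72, 75, 82, 90, 94, 93, 93, 94, 93, 92, 93, 94, 94]
237 [52, 56, 69, 73, 73, 73, 74, 71, 71, 72, 73, 72, 69, 64, 61, 64, 70, 72, 74, 80, 82, 83, 80, 83, 84, 87]
```

jog_arm(deltas=[0, 0, 0, 0.3, -0.1, -1, 0.4, 0, 0, 0, 0.6, -0.1, -2, 0.4, 0, 0, 0, 0.8, -0.2, -3, 0.4, 0, 0, 0, 1, -0.2, -4, 0.4, 0, 0, 0, 1, -0.2, -4, 0.4], grip_force=118)

```text
clock: 43.7
position: [0.6143, -0.0466, 0.155]
ee_rot: [0.0, 0.993, -0.118, 0.001]
contact_force: [0.2, -0.9, 20.7]
width: 0.0485
gripper_force: 120.9
```

jog_arm(deltas=[0, 0, 0, 0, 0, -1, 0.4, 0, 0, 0, 0.1, 0, -2, 0.4, 0, 0, 0, 0.2, 0, -3, 0.4, 0, 0, 0, 0.3, -0.1, -4, 0.4, 0, 0, 0, 0.4, -0.1, -5, 0.4, 0, 0, 0, 0.5, -0.1, -6, 0.4, 0, 0, 0, 0.5, -0.1, -6, 0.4, 0, 0, 0, 0.5, -0.1, -6, 0.4])

```text
clock: 44.5
position: [0.6149, -0.0468, 0.1536]
ee_rot: [0.0, 0.993, -0.118, 0.003]
contact_force: [-6.5, -0.5, 40.7]
width: 0.0485
gripper_force: 123.3
```

```bash
python3 - <<'E'
from h import *
from rig import manip
s=imaging.get_image("side"); g=cv2.cvtColor(s,cv2.COLOR_BGR2GRAY)
for r in range(192,240,4):print(r,g[r,274:300].tolist())
print("seam rows"); 
for r in(222,228,234):print(g[r,298:322].tolist())
s0=cv2.cvtColor(cv2.imread("side0_raw.png"),cv2.COLOR_BGR2GRAY)
for r in(222,228,234):print("before",s0[r,298:322].tolist())
st=manip.get_state();print(st["position"],st["contact_force"],st["clock"])
E
```

```text
192 [69, 71, 71, 73, 73, 72, 70, 71, 71, 71, 73, 83, 103, 111, 109, 87, 72, 68, 66, 67, 68, 66, 63, 59, 57, 56]
196 [67, 70, 71, 73, 72, 72, 72, 71, 70, 69, 74, 88, 105, 116, 119, 120, 119, 117, 117, 119, 118, 110, 88, 67, 60, 58]
200 [63, 68, 72, 72, 69, 72, 70, 71, 70, 71, 71, 76, 88, 96, 103, 106, 103, 103, 108, 113, 109, 102, 83, 74, 73, 75]
204 [53, 59, 67, 70, 72, 71, 71, 70, 68, 71, 71, 71, 72, 74, 72, 71, 72, 74, 82, 99, 107, 118, 135, 145, 148, 148]
208 [57, 57, 62, 69, 68, 71, 70, 72, 68, 70, 70, 74, 74, 73, 76, 74, 76, 75, 85, 110, 132, 143, 146, 148, 148, 147]
212 [89, 85, 71, 66, 70, 69, 69, 69, 70, 70, 71, 69, 72, 72, 73, 73, 74, 90, 120, 139, 146, 147, 147, 146, 147, 147]
216 [79, 86, 76, 62, 60, 67, 69, 70, 70, 71, 68, 74, 72, 73, 70, 73, 83, 103, 110, 112, 117, 122, 124, 128, 131, 132]
220 [64, 79, 81, 66, 58, 60, 64, 68, 70, 75, 77, 75, 74, 74, 69, 73, 82, 89, 94, 96, 95, 95, 95, 96, 95, 96]
224 [52, 59, 77, 81, 67, 51, 53, 74, 101, 107, 92, 80, 73, 72, 74, 77, 84, 92, 93, 94, 96, 95, 97, 96, 95, 96]
228 [52, 56, 61, 63, 56, 52, 60, 64, 67, 65, 72, 73, 72, 70, 72, 7
[... 255 characters left out ...]
, 92]
seam rows
[95, 98, 96, 97, 95, 95, 93, 94, 94, 93, 95, 94, 94, 95, 94, 93, 95, 94, 94, 95, 94, 95, 96, 96]
[94, 94, 94, 95, 94, 95, 94, 95, 94, 96, 95, 94, 95, 95, 94, 95, 96, 94, 95, 96, 94, 94, 94, 94]
[93, 94, 94, 93, 94, 93, 93, 94, 94, 93, 95, 92, 94, 94, 95, 95, 94, 95, 93, 95, 93, 94, 94, 94]
before [95, 96, 93, 93, 93, 92, 93, 92, 93, 89, 87, 90, 93, 93, 93, 94, 94, 94, 92, 92, 93, 96, 94, 94]
before [94, 93, 93, 95, 94, 94, 93, 93, 92, 86, 87, 92, 93, 95, 95, 94, 94, 93, 95, 94, 92, 92, 92, 94]
before [92, 92, 92, 91, 93, 91, 92, 93, 88, 86, 89, 93, 93, 94, 92, 94, 93, 92, 92, 93, 92, 93, 93, 93]
[ 0.61489689 -0.04676187  0.15359732] [-5.79211881 -0.52094881 40.58897179] 44.55
```

```bash
python3 -c "
from rig import manip
print(manip.sign_off())"
```

```text
the job is handed in; nothing more can be done
None
```

I packed the gap with two sound packers and put the wedge in last. I handed the job in at about 45 s with the wedge still gripped and pressed down at about 40 N. In the last picture the seam line is gone and the packers stand flush against the mould. The first packer leaned when I placed it, so I had returned the wedge to its slot and straightened the packers first. The broken packer, tape, brush and loop tool were left alone.

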